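Put the two tins and the stamp back in their own turned dishes

TASK

On the little desk riser the two round tins and the turned-handle stamp stand in each other's wooden dishes. Put each one into the dish whose recess is made to its size, upright and sitting fully down on the bottom of the recess, using a free part of the riser to park a piece on the way. Keep the pieces upright, and leave the glitter vial and the ink pad where they are.

Things in the scene. Friction and masses are not known exactly. Their poses are not given: they have to be found in the camera images.
- gold_tin: The larger round tin: a plain upright cylinder 64 mm in diameter and 34 mm high, about 70 g. Origin: centre of its underside; z up. At the start it perches on the rim of the small dish, too wide to go in. It belongs in the large dish.
- rose_tin: The smaller, flat round tin: a plain upright cylinder 51 mm in diameter and 18 mm high, about 40 g. Origin: centre of its underside; z up. At the start it stands loosely in the large dish, 11 mm of it above the rim. It belongs in the medium dish.
- turned_stamp: Wooden stamp with a turned handle, round all about its upright axis: 68 mm high, foot 37 mm in diameter, a knob 27 mm wide at 56 mm above the foot. Take it by the knob: as a solid it tapers evenly (the waist is filled) from 36 mm wide at 12 mm above the foot to 27 mm at 56 mm. About 70 g. Origin: centre of its underside; z up along the handle. At the start it stands in the medium dish. It belongs in the small dish.
- large_dish: Largest of three round turned wooden dishes, fixed on the riser: 100 mm outside diameter, 14 mm high. Its round recess is 7 mm deep (floor 7 mm above the origin), 70 mm in diameter at the floor and sloping out to 78 mm at the flat rim. Origin: centre of its underside, on the riser's top; z up.
- medium_dish: Middle dish, fixed on the riser: 88 mm outside diameter, 14 mm high; recess 7 mm deep (floor 7 mm above the origin), 57 mm in diameter at the floor, 65 mm at the rim. Origin: centre of its underside; z up.
- small_dish: Smallest dish, fixed on the riser: 76 mm outside diameter, 14 mm high; recess 7 mm deep (floor 7 mm above the origin), 43 mm in diameter at the floor, 51 mm at the rim. Origin: centre of its underside; z up. At the start the larger tin covers its recess.
- riser: Light wooden desk riser, fixed: a flat top of 240 mm (its own x, depth) by 400 mm (its own y, length), whose upper face is 102 mm above the origin; four legs below. Origin: centre of its footprint on the table; z up. The three dishes stand in a row along y, 45 mm behind its middle (x = +45 mm, about 130 mm apart, each within 12 mm); the middle of its front half (x = -60 mm, y from -60 to +60 mm) is bare.
- vial: Upright clear glitter vial with a white cap, 26 mm in diameter, 53 mm high, loose, near the left front corner of the riser; a bystander. Origin: centre of its underside; z up.
- ink_pad: Flat ink pad box, 42 x 66 x 19 mm (its x, y, z), loose, near the right front corner of the riser; a bystander. Origin: centre of its underside; z up.

How it is judged:
By the outcome, as a careful person would: the job done as asked, in the order asked, and still so for the second after the job is handed in, with the robot touching nothing.
It also fails if it takes over 90 s, if anything falls off the work surface, if the arm or the gripper's body presses on something with over 40 N, if the wrist force passes 120 N, or if a joint passes its speed limit or range.

ROBOT

A 6-joint arm with a two-finger parallel gripper is mounted at the origin on the work surface; the furniture and walls round the work are solid. World frame = base frame: x ahead of the robot, y to its left, z up, the work surface at z = 0. Lengths are in mm, angles in degrees, forces in N, time in s.
With the tool pointing down it reaches from about 350 to 850 mm from the base axis. Payload 8.1 kg.
Tool frame: the origin (TCP) lies midway between the tips of the shut fingers; the grasp point (between the pads) lies hold_point_z behind it (hold_point_z is the distance from the TCP to the grasp point, in mm); z points along the fingers, x is the direction in which the jaws open and shut, and the axes are right-handed (so a half turn about z gives the same grasp; the last joint's range is limited). The gripper opens to 85 mm and grips with 20 to 120 N. Pads are 22 mm wide; open, the fingers measure 114 mm over their backs; the gripper's body (76 mm by 85 mm) begins 54 mm behind the grasp point. The pads swing forward as they close: fully open they stand 13 mm farther back than shut.
Start: joints at [-74.106, 7.471, 85.268, -0, 87.261, -4.893], TCP at [212.956, -560.941, 231.292] pointing down, gripper open.
Joint ranges: [-169.43, 169.43], [-51.17, 129.36], [1.28, 143.12], [-76.62, 256.62], [0, 156.53], [-152.29, 152.29]. Speed limits (degrees/s): [136.94, 136.94, 159.86, 180, 180, 180].

INTERFACE

Orientations are given as [roll, pitch, yaw] about the fixed x, y, z axes, in that order (R = Rz(yaw) Ry(pitch) Rx(roll)).
In Python, from bench import * gives the robot as it stands.
- The arm moves only by the shell command python3 -m pendant 'ROWS' [OPENING] [FORCE]. ROWS is JSON, a list that holds one entry, the list of rows, each a list of 4 numbers: the shift along the tool's x, y, z normalised to -1 to 1, where 1 is 0.02 m, then the turn about the tool's z normalised to -1 to 1, where 1 is 0.08 rad. A call has exactly 10 rows; each row shifts and turns the pose as measured when the row begins, along the tool's axes as they then stand; what a row does not reach is not made up. A row lasts 1/12 s, in which the tool goes at most 41.7 mm and 7.16 degrees, less where a joint would pass 70% of its speed; a pose out of reach is approached as far as the arm can. A call with a number of a shift or a turn outside -1 to 1 is refused whole. A call with a gripper value outside its range is refused whole. OPENING is the gripper's target within -1 to 1 (fully open at 1, half-way at 0, shut at -1), set as the call begins (- or left out, the last holds). The fingers move at their own pace and stop on an object; FORCE is the grip in N (left out, the last holds). Time passes only in rows, so rows that do not move let the fingers close, or fill a call up. It gives the time, the measured TCP pose, the force and the opening at its end, in the units of the state.
- sense(): the state, without advancing time (a new reading comes with each control period).
- snapshot(name): name is "scene" or "side" or "wrist"; returns the picture (400x640x3 uint8, red, green, blue); there is no depth.
- calibration(name): a dict with "mtx" (3x3 intrinsics, pixels), "world_to_cam" (4x4, takes a point from world to camera coordinates); the wrist camera has in their place "hand_eye" (4x4, takes a point from camera to tool coordinates, whose origin is the TCP and whose axes are the tool frame's). Camera axes: x right, y down, z forward; pixel columns grow to the right and rows downward; lengths in mm; the calibration is good to about 2 mm. A picture is of the moment at which its call begins: read the wrist's pose just before it. calibration takes no time and is no camera call.
- hand_in(): hands the job in, once; it reports no verdict.
The state is a dict: "time": time; "joint_pos": joint angles; "qd": joint speeds; "joint_efforts": joint torques, N m; "tool_pos": TCP position; "tcp_rot": TCP orientation; "ft_force": force on the tool from outside, world axes, zero at the start; "wrist_torque": the same for the moment, N m; "finger_gap": finger opening in mm.
Only numpy, scipy, OpenCV 4.12 (cv2) and the standard library are available. Lean on these libraries where they do the work, as an engineer would, in place of code of your own. Each camera call takes 0.05 s, during which the arm holds its last target.

## Working session

There is one attempt and no reset: what is moved stays moved. The work goes in short steps, Python scripts to look and compute and a shell command to move; the robot and the scene stay as the last step left them, time stands still between calls to the robot, and variables do not carry over. Pictures are saved under pics/ and viewed, and the job is handed in when it is done.

```bash
ls; mkdir -p pics; python3 - <<'E'
from bench import *
import cv2
s=sense()
for k,v in s.items(): print(k,v)
for n in ["scene","side","wrist"]:
    im=snapshot(n); cv2.imwrite(f"pics/a_{n}.png",im[:,:,::-1])
    c=calibration(n)
    for k,v in c.items(): print(n,k,v)
E
```

```text
pics
time 0.0
joint_pos [-7.41066914e+01  7.51372747e+00  8.53312452e+01 -2.82623158e-03
  8.72612211e+01 -4.89394934e+00]
qd [ 0.12489578  0.07845956 -0.01095666  0.094916    0.04033547 -0.07895587]
joint_efforts [ 9.44142594e-04 -5.69398069e+01 -5.00552559e+01 -1.53831497e-04
  1.45626845e-02 -1.44214675e-05]
tool_pos [ 212.78036037 -560.40234126  230.23998414]
tcp_rot [-1.79993753e+02  1.06047459e-01 -6.92125986e+01]
ft_force [-0.8186476   0.52695541  0.09157177]
wrist_torque [ 0.01369703 -0.05487618 -0.01487133]
finger_gap 85.3940908018145
scene mtx [[416.54675767   0.         316.16281893]
 [  0.         416.54675767 197.66782605]
 [  0.           0.           1.        ]]
scene world_to_cam [[-9.01412461e-01 -4.32720722e-01  1.44344036e-02  3.84955518e+02]
 [-3.45036792e-01  6.97817444e-01 -6.27694533e-01  3.89026728e+02]
 [ 2.61543853e-01 -5.70792075e-01 -7.78325909e-01  6.86065011e+02]
 [ 0.00000000e+00  0.00000000e+00  0.00000000e+00  1.00000000e+00]]
side mtx [[499.28420274   0.         319.53331897]
 [  0.         499.28420274 199.9036511 ]
 [  0.           0.           1.        ]]
side world_to_cam [[-1.67330494e-02  9.99678424e-01 -1.90539821e-02  2.13721649e+02]
 [ 4.32665043e-01 -9.94055483e-03 -9.01499942e-01 -1.30148502e+02]
 [-9.01399449e-01 -2.33288351e-02 -4.32359572e-01  1.43834027e+03]
 [ 0.00000000e+00  0.00000000e+00  0.00000000e+00  1.00000000e+00]]
wrist mtx [[286.09986049   0.         322.91728695]
 [  0.         286.09986049 200.26192896]
 [  0.           0.           1.        ]]
wrist hand_eye [[ 9.99999972e-01 -2.36867442e-05 -2.37128051e-04 -7.63122503e-02]
 [ 9.90623472e-05  9.46320141e-01  3.23230849e-01 -8.37422046e+01]
 [ 2.16742765e-04 -3.23230863e-01  9.46320116e-01 -1.44090509e+02]
 [ 0.00000000e+00  0.00000000e+00  0.00000000e+00  1.00000000e+00]]
```

View pics/a_scene.png

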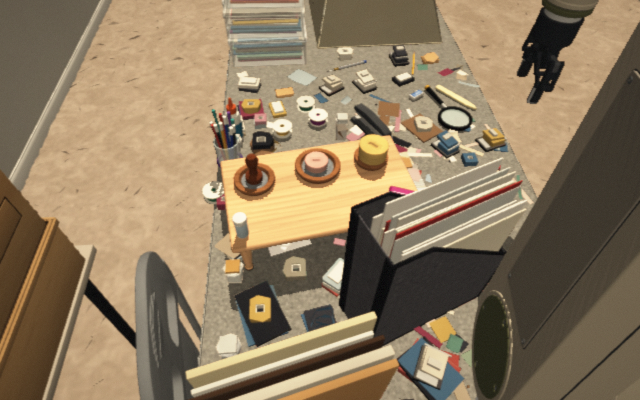

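View pics/a_side.png

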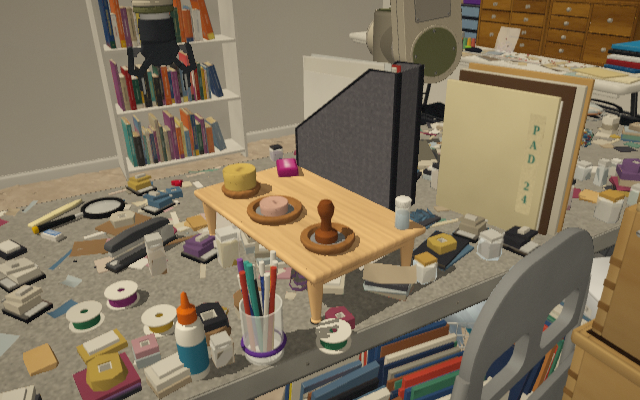

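View pics/a_wrist.png

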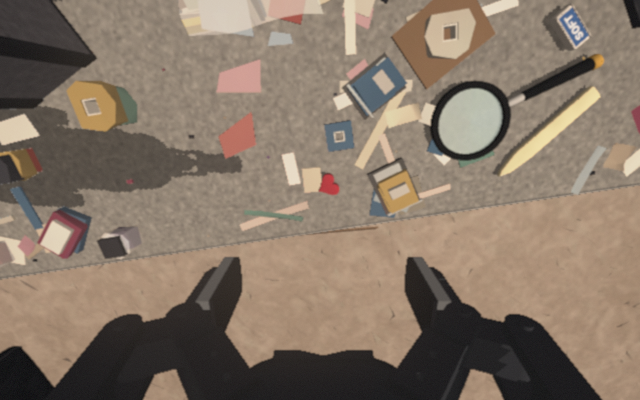

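```bash
python3 -c "
import bench
print([x for x in dir(bench) if not x.startswith('__')]); print(getattr(bench,'hold_point_z',None))"
```

```text
['PlanningError', 'calibration', 'hand_in', 'hold_point_z', 'sense', 'snapshot']
18.700000000000003
```

```bash
cat > h.py <<'E'
from bench import *
import numpy as np, cv2
def back(n,uv,z,T=None):
    c=calibration(n);K=c["mtx"]
    M=np.linalg.inv(c["world_to_cam"]) if T is None else T
    d=np.linalg.inv(K)@np.array([uv[0],uv[1],1.]); d=M[:3,:3]@d; o=M[:3,3]
    return o+d*(z-o[2])/d[2]
def wristT(s):
    from scipy.spatial.transform import Rotation as R
    T=np.eye(4);T[:3,:3]=R.from_euler('xyz',s["tcp_rot"],degrees=True).as_matrix();T[:3,3]=s["tool_pos"]
    return T@calibration("wrist")["hand_eye"]
def proj(n,P,M=None):
    c=calibration(n);W=c["world_to_cam"] if M is None else np.linalg.inv(M)
    p=(W@np.c_[np.atleast_2d(P),np.ones(len(np.atleast_2d(P)))].T)[:3]
    q=c["mtx"]@p; return (q[:2]/q[2]).T
E
python3 - <<'E'
from h import *
a=cv2.imread("pics/a_scene.png")[130:260,200:430]; cv2.imwrite("pics/a_scene_z.png",cv2.resize(a,None,fx=3.4,fy=3.4,interpolation=cv2.INTER_CUBIC))
a=cv2.imread("pics/a_side.png")[140:340,180:440]; cv2.imwrite("pics/a_side_z.png",cv2.resize(a,None,fx=3,fy=3,interpolation=cv2.INTER_CUBIC))
for u in [(372,155),(317,166),(254,180)]: print(back("scene",u,116))
for u in [(240,187),(273,209),(328,237)]: print('side',back("side",u,116))
E
```

```text
[ 464.13413408 -359.00875377  116.        ]
[ 558.80965793 -274.76018609  116.        ]
[ 659.51921474 -179.98918955  116.        ]
side [ 476.52483264 -357.6893533   116.        ]
side [ 572.96709625 -283.87623676  116.        ]
side [ 673.14480411 -186.98284063  116.        ]
```

View pics/a_scene_z.png

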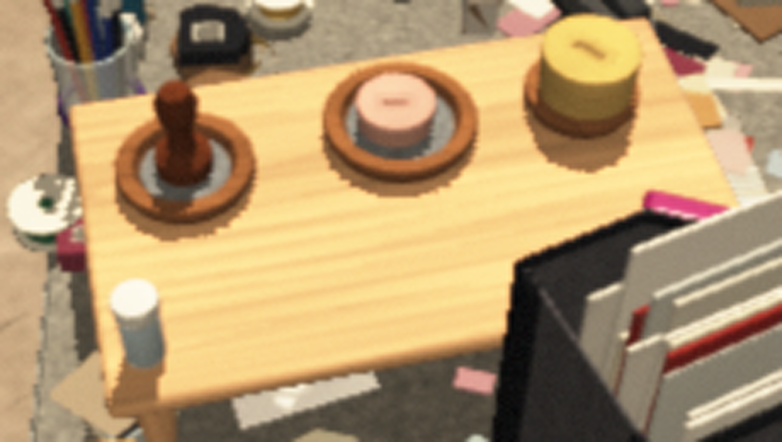

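View pics/a_side_z.png

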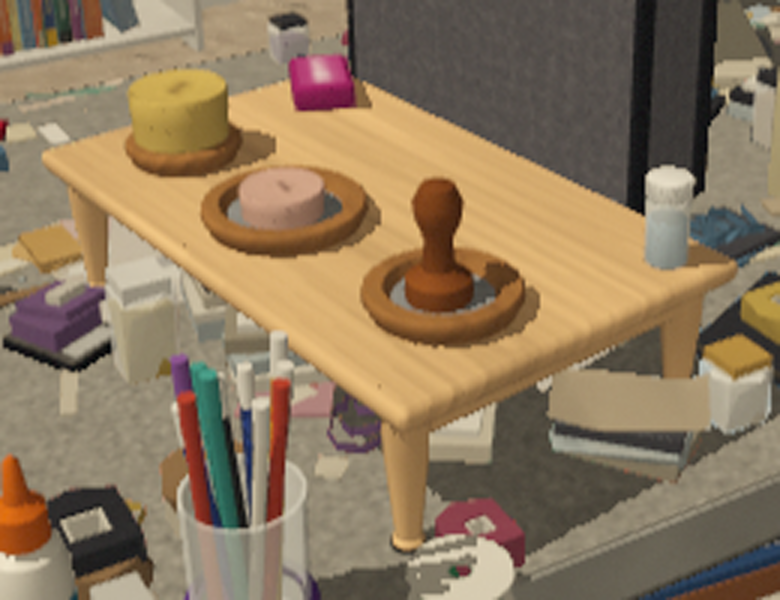

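```bash
python3 - <<'E'
from h import *
a=cv2.imread("pics/a_scene.png")[120:400,180:560]; cv2.imwrite("pics/a_scene_b.png",cv2.resize(a,None,fx=2.1,fy=2.1,interpolation=cv2.INTER_CUBIC))
a=cv2.imread("pics/a_side.png")[0:260,270:640]; cv2.imwrite("pics/a_side_b.png",cv2.resize(a,None,fx=2.1,fy=2.1,interpolation=cv2.INTER_CUBIC))
E
```

```text
(no output)
```

View pics/a_scene_b.png

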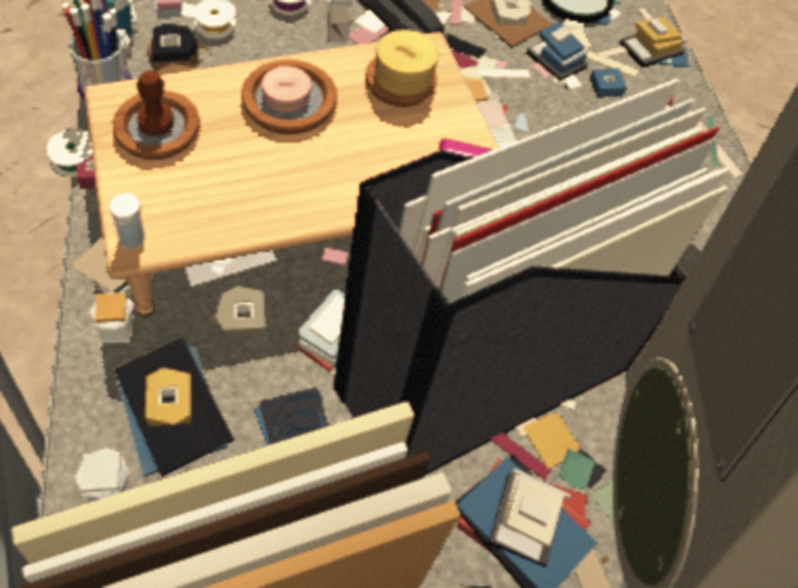

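View pics/a_side_b.png

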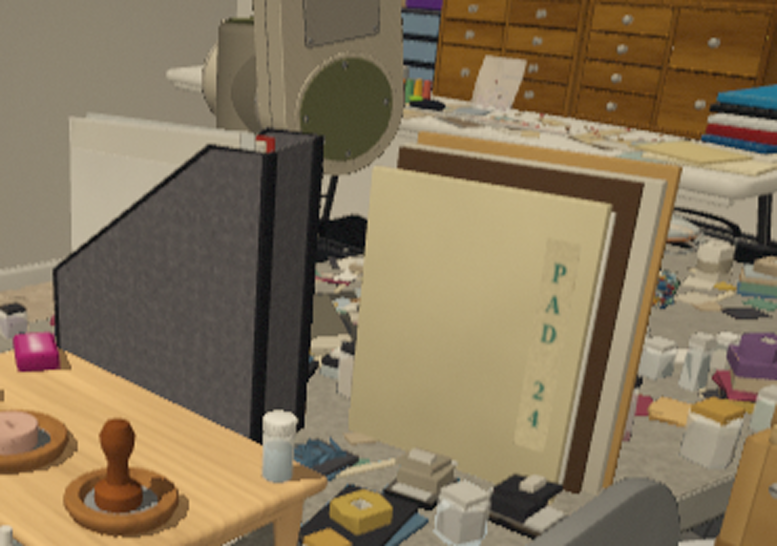

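```bash
python3 - <<'E'
from h import *
def tri(a,b):
    P=[calibration(n)["mtx"]@calibration(n)["world_to_cam"][:3] for n in ("scene","side")]
    X=cv2.triangulatePoints(P[0],P[1],np.array(a,float).reshape(2,1),np.array(b,float).reshape(2,1)); X=(X[:3]/X[3]).T[0]
    print(X.round(), (proj("scene",X)[0]-a).round(1),(proj("side",X)[0]-b).round(1)); return X
tri((351.4,209),(396.7,71.4)); tri((391.9,263),(422.4,64.3))
print(back("scene",(340.5,308),0),back("scene",(375,344),0))
tri((376,313),(447,81)); tri((188,372),(561,98.6))
tri((240,234),(403,213))  # vial mid
tri((251,161),(326,206))  # stamp knob top
E
```

```text
[403. -54. 317.] [ 1.  -1.6] [0.8 0.5]
[325.   5. 316.] [-0.3  0.4] [-0.2 -0.1]
[397.97933207 -49.96246683   0.        ] [311.87911367 -13.07757211   0.        ]
[321.  59. 280.] [-0.1  0.1] [-0.1 -0. ]
[487. 220. 283.] [-1.4  0.9] [-0.8 -0.1]
[609. -56. 122.] [ 2.6 -2.9] [2.8 1.3]
[ 664. -188.  165.] [ 0.6 -0.8] [0.7 0.5]
```

```bash
python3 -m pendant '[[[0,0,-1,0],[0,0,-1,0],[0,0,-1,0],[0,0,-1,0],[0,0,-1,0],[0,-0.5,-0.5,0],[0,-1,0,0],[0,-1,0,0],[0,-1,0,0],[0,-1,0,0]]]' 1 40; python3 -c "
from h import *
s=sense();print(s['joint_pos'],s['tool_pos'],s['tcp_rot'])"
```

```text
time: 0.98
tool_pos: [297.7, -526.4, 339.4]
tcp_rot: [-180.0, 0.7, -69.6]
ft_force: [-0.2, 0.0, 0.4]
finger_gap: 85.2
[-6.54206481e+01  7.83644651e+00  7.37152325e+01  9.15449869e-02
  9.91181257e+01  4.20166525e+00] [ 297.69801742 -526.37408703  339.35093451] [-179.95876168    0.67462785  -69.60809174]
```

```bash
python3 -m pendant '[[[-0.18,-1,0,0],[-0.18,-1,0,0],[-0.18,-1,0,0],[-0.18,-1,0,0],[-0.18,-1,0,0],[-0.18,-1,0,0],[-0.18,-1,0,0],[-0.18,-1,0,0],[-0.18,-1,0,0],[-0.18,-1,0,0]]]' 1 40; python3 -c "
from h import *
s=sense();im=snapshot('wrist');cv2.imwrite('pics/b.png',im[:,:,::-1]);import pickle;pickle.dump((s,im),open('b.pkl','wb'))
print(s['joint_pos'],s['tool_pos'],s['tcp_rot'])"
```

```text
time: 1.82
tool_pos: [486.4, -410.5, 331.6]
tcp_rot: [-180.0, 1.3, -69.5]
ft_force: [0.1, 0.0, 0.4]
finger_gap: 85.6
[-45.09316016  13.33800551  68.35263872   0.54860661  99.49325225
  24.48108413] [ 486.35139409 -410.52978174  331.56091597] [-179.9963478     1.3020559   -69.48931015]
```

View pics/b.png

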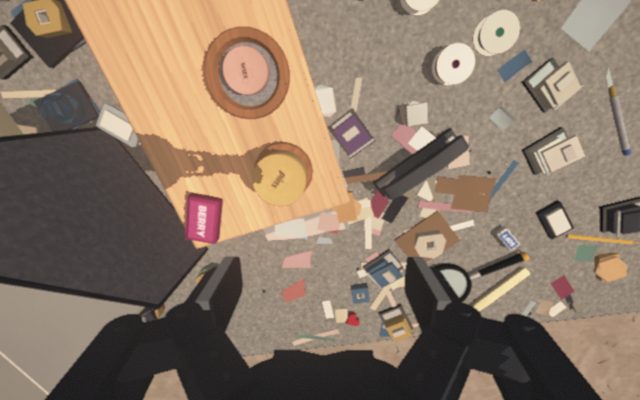

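```bash
python3 - <<'E'
from h import *
s=sense(); print(s['tool_pos'],s['tcp_rot'],s['qd'].round(2))
import pickle; s,im=pickle.load(open('b.pkl','rb')); 
s2=sense()
T=wristT(s2)
print('gold top',back('wrist',(283,172),150,T)); print('rose top',back('wrist',(247,69),127,T)); print('large rim',back('wrist',(246,71),116,T))
a=im[10:260,60:380,::-1]; cv2.imwrite('pics/b_z.png',cv2.resize(a,None,fx=2.4,fy=2.4,interpolation=cv2.INTER_CUBIC))
E
```

```text
[ 489.37686788 -407.80707137  331.05820573] [-179.8846928     1.37881336  -69.32009097] [-2.13 -0.61  1.06 -0.16 -0.25 -4.33]
gold top [ 478.31906979 -357.35579512  150.        ]
rose top [ 569.54331659 -281.25308148  127.        ]
large rim [ 567.12149054 -277.57384492  116.        ]
```

View pics/b_z.png

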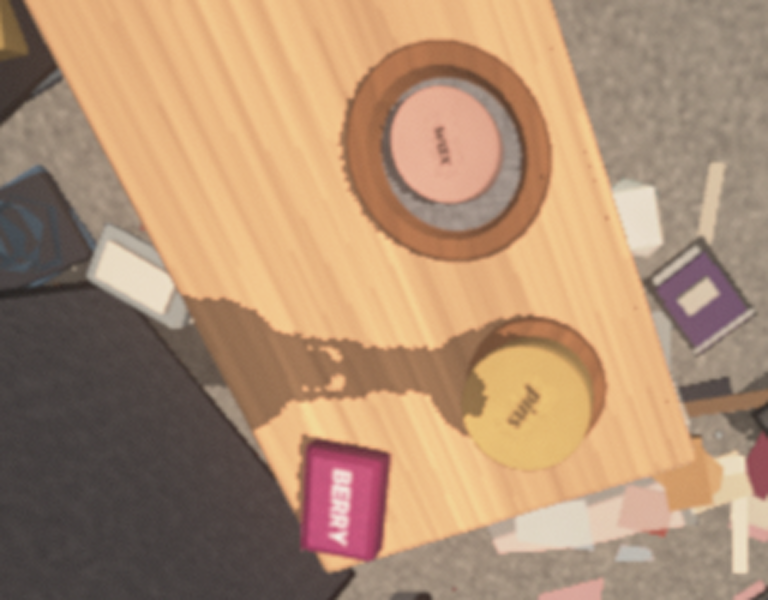

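```bash
python3 -m pendant '[[[-0.1,-1,0,0],[-0.1,-1,0,0],[-0.1,-1,0,0],[-0.1,-1,0,0],[-0.1,-1,0,0],[-0.1,-1,0,0],[-0.1,-1,0,0],[-0.1,-0.6,0,0],[0,-0.2,0,0],[0,0,0,0]]]' 1 40; cat > look.py <<'E'
import sys,pickle
from h import *
n=sys.argv[1]
s=sense();im=snapshot('wrist');cv2.imwrite(f'pics/{n}.png',im[:,:,::-1]);pickle.dump((s,im),open(f'{n}.pkl','wb'))
print(s['time'],s['joint_pos'].round(2) if hasattr(s['joint_pos'],'round') else s['joint_pos'],s['tool_pos'],s['tcp_rot'])
E
python3 look.py c
```

```text
time: 2.7
tool_pos: [639.9, -324.4, 321.5]
tcp_rot: [179.8, 2.0, -69.0]
ft_force: [0.4, 0.6, -0.7]
finger_gap: 85.5
2.7 [-31.52  27.57  51.87   1.11 102.29  37.68] [ 639.94988984 -324.35570209  321.4903935 ] [179.80415927   2.04239573 -68.98460578]
```

View pics/c.png

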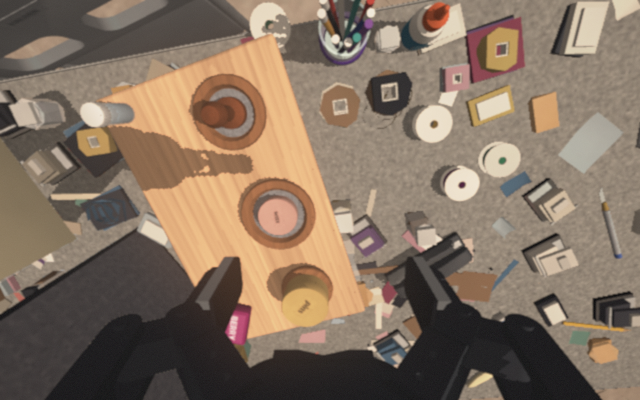

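```bash
python3 - <<'E'
from h import *
im=cv2.imread('pics/c.png')
cv2.imwrite('pics/c1.png',cv2.resize(im[60:190,170:300],None,fx=4.5,fy=4.5,interpolation=cv2.INTER_CUBIC))
cv2.imwrite('pics/c2.png',cv2.resize(im[160:340,215:375],None,fx=3.3,fy=3.3,interpolation=cv2.INTER_CUBIC))
E
```

```text
(no output)
```

View pics/c1.png

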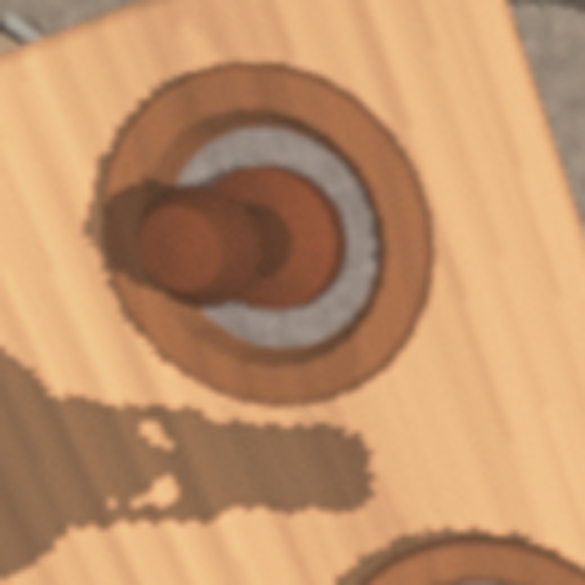

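View pics/c2.png

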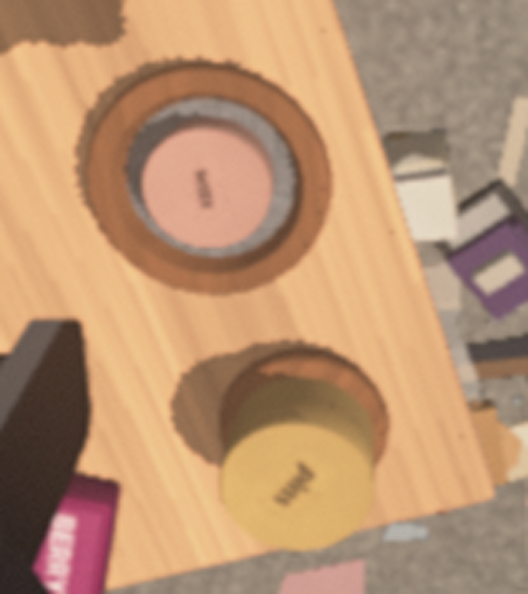

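```bash
cat >> h.py <<'E'
from scipy.optimize import least_squares
def circ(pts,z,R,T,n='wrist'):
    P=np.array([back(n,p,z,T)[:2] for p in pts])
    f=lambda c:np.hypot(*(P-c).T)-R
    r=least_squares(f,P.mean(0)); 
    g=least_squares(lambda c:np.hypot(*(P-c[:2]).T)-c[2],[*P.mean(0),R])
    return r.x.round(1),f(r.x).round(1),g.x.round(1)
E
python3 - <<'E'
from h import *
import pickle
s,im=pickle.load(open('c.pkl','rb'));T=wristT(s)
def cr(p,x0,y0,f): return [(x0+(a+.5)/f-.5,y0+(b+.5)/f-.5) for a,b in p]
f=lambda p:cr(p,170,60,4.5); g=lambda p:cr(p,215,160,3.3)
print('med outer',circ(f([(433,240),(285,405),(250,62),(390,355),(380,110),(150,120)]),113,44,T))
print('med floor',circ(f([(380,255),(285,350),(262,125),(350,315),(345,165),(225,325)]),109,28.5,T))
print('stamp foot top', circ(f([(345,240),(275,310),(330,285),(322,190)]),121,18,T))
print('large outer',circ(g([(330,180),(220,295),(205,62),(300,255),(285,95),(105,245)]),113,50,T))
print('large floor/rim',circ(g([(298,180),(205,97),(278,125),(130,170),(270,240)]),109,35,T))
print('rose top',circ(g([(273,188),(207,248),(205,126),(142,188),(250,140),(165,233)]),127,25.5,T))
print('gold top',circ(g([(375,480),(298,550),(221,480),(250,535),(350,535)]),150,32,T))
print('small outer',circ(g([(388,420),(300,343),(360,370),(225,410)]),113,38,T))
print('vial cap',back('wrist',(93,113),155,T))
E
```

```text
med outer (array([ 663.9, -188.2]), array([-1. , -0.5, -0.7, -2.2,  0.8, -2.7]), array([ 664.7, -189. ,   42.6]))
med floor (array([ 663.8, -187.1]), array([ 0.4,  0.9, -0.2, -0.9, -0.4, -0.9]), array([ 663.8, -187.4,   28.2]))
stamp foot top (array([ 666. , -191.4]), array([ 0.3,  0.1, -0.3, -0.1]), array([ 666. , -191.2,   18.1]))
large outer (array([ 559.5, -280.6]), array([ 1.1,  0.8,  0.8, -0.5,  0.6,  1.4]), array([ 559.5, -280. ,   50.9]))
large floor/rim (array([ 561.3, -283.6]), array([-0.7, -0.2,  0.5, -0.3,  0. ]), array([ 561.5, -283.7,   34.8]))
rose top (array([ 564.4, -283.2]), array([0.1, 0.2, 0.1, 0.2, 1.1, 0.9]), array([ 564.4, -283.2,   26. ]))
gold top (array([ 463.8, -359.3]), array([-0.3,  0. , -0.6,  0.2, -0.3]), array([ 463.4, -359.4,   31.6]))
small outer (array([ 468.1, -357.3]), array([-1.2,  1.7, -1.7, -2.4]), array([ 470.6, -356.5,   35.9]))
vial cap [617.40496362 -63.25004557 155.        ]
```

```bash
python3 -m pendant '[[[-0.2,1,0.4,0],[-0.2,1,0.5,0],[-0.2,1,0.5,0],[-0.2,1,0.5,0],[-0.2,1,0.5,0],[-0.2,1,0.5,0],[-0.2,1,0.5,0],[-0.1,1,0.5,0],[0,0.7,0.5,0],[0,0,0,0]]]' 1 40; python3 look.py d
```

```text
time: 3.58
tool_pos: [449.0, -359.8, 229.3]
tcp_rot: [179.7, 2.0, -69.4]
ft_force: [-0.4, -0.3, -0.6]
finger_gap: 85.5
3.5833 [-44.16   5.61  87.51   0.54  88.85  25.19] [ 448.96724642 -359.81512401  229.2654721 ] [179.65154663   2.01441248 -69.3813771 ]
```

View pics/d.png

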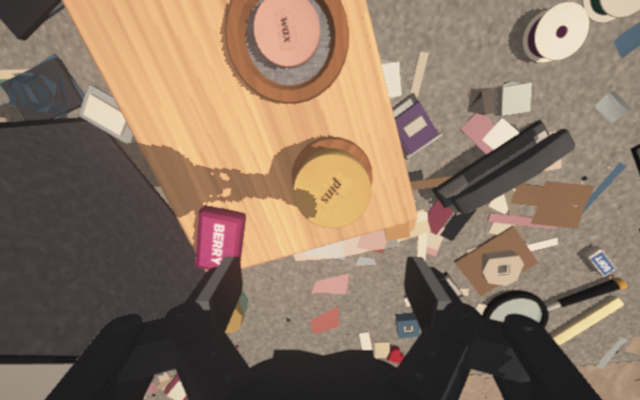

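```bash
python3 - <<'E'
from h import *
import pickle
s,im=pickle.load(open('d.pkl','rb'));T=wristT(s)
for z in (150,200,250): print(back('wrist',(192,248),z,T),back('wrist',(60,120),z,T))
hsv=cv2.cvtColor(im,cv2.COLOR_RGB2HSV)
print(hsv[190,345],hsv[215,350],hsv[160,330],im[210,345])
a=im[120:260,270:420,::-1]; cv2.imwrite('pics/d_z.png',cv2.resize(a,None,fx=4,fy=4,interpolation=cv2.INTER_CUBIC))
E
```

```text
[ 369.72610079 -261.57780576  150.        ] [ 441.94073346 -141.19498054  150.        ]
[ 405.67608664 -277.97404531  200.        ] [ 461.68155218 -184.61213346  200.        ]
[ 441.62607249 -294.37028486  250.        ] [ 481.4223709  -228.02928639  250.        ]
[ 19 127 227] [ 19 126 227] [ 19 128 225] [227 187 115]
```

View pics/d_z.png

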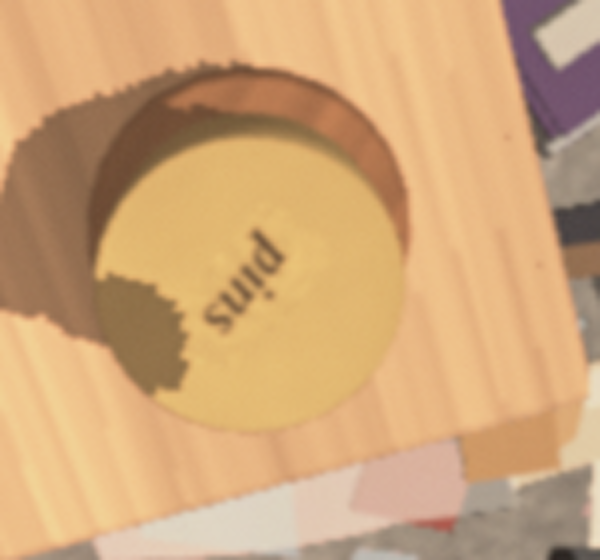

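```bash
python3 - <<'E'
from h import *
import pickle
s,im=pickle.load(open('d.pkl','rb'));T=wristT(s)
for z in (120,150,180,200,220): print(z,back('side',(297,128.6),z)[:2],back('wrist',(205,255),z,T)[:2], back('side',(371,70),z+100)[:2])
def cr(p,x0,y0,f): return [(x0+(a+.5)/f-.5,y0+(b+.5)/f-.5) for a,b in p]
f=lambda p:cr(p,270,120,4)
print('gold top',circ(f([(95,275),(403,285),(250,434),(150,395),(350,400),(385,220),(125,200),(250,133)]),150,32,T))
print('small outer',circ(f([(408,230),(385,145),(330,90),(240,70),(90,220)]),113,38,T))
print(proj('wrist',[[403,-54,316]],T),proj('scene',[[250,-190,200]]))
E
```

```text
120 [ 121.00224825 -267.42801041] [ 345.18957488 -265.97682173] [-111.03716925  -62.47986522]
150 [ 216.3698926  -260.78640517] [ 367.11166529 -274.12479996] [ 41.49125083 -74.83977082]
180 [ 311.73753696 -254.14479993] [ 389.03375571 -282.27277818] [194.01967091 -87.19967643]
200 [ 375.31596653 -249.7170631 ] [ 403.64848265 -287.70476366] [295.70528429 -95.4396135 ]
220 [ 438.8943961  -245.28932628] [ 418.2632096  -293.13674914] [ 397.39089767 -103.67955057]
gold top (array([ 463.4, -359. ]), array([-0.4, -0.7, -0.1, -0.9,  0. , -1.1, -0.8,  0.3]), array([ 463.4, -359. ,   31.5]))
small outer (array([ 465.1, -357.8]), array([-0.7, -0.4,  0.3,  0.1, -0.9]), array([ 466.1, -357.5,   37.1]))
[[-917.1132637   186.53472993]] [[460.90341941 224.07377223]]
```

```bash
python3 - <<'E'
from h import *
print(back('scene',(389.5,193.8),316),back('scene',(351.4,209),316))
print(back('scene',(391.9,263),316),back('scene',(180+530/2.1,120+268/2.1),316))
print('near bottom',back('scene',(375,344),0),back('scene',(480,296),0))
for z in (180,200,220):print(back('scene',(504,251),z))
import pickle
for n,p in (('b',(205,250)),('d',(205,255))):
    s,im=pickle.load(open(n+'.pkl','rb'));T=wristT(s)
    for z in (180,200,220):print(n,z,back('wrist',p,z,T))
s,im=pickle.load(open('b.pkl','rb'))
cv2.imwrite('pics/b_l.png',cv2.resize(im[80:360,0:330,::-1],None,fx=2.2,fy=2.1,interpolation=cv2.INTER_CUBIC))
E
```

```text
[ 364.68522691 -100.81732634  316.        ] [402.93202785 -51.59989344 316.        ]
[324.53484754   4.6263526  316.        ] [284.95754393 -39.98582916 316.        ]
near bottom [311.87911367 -13.07757211   0.        ] [ 155.42188617 -196.8004067     0.        ]
[ 170.2841902  -183.78934143  180.        ]
[ 174.7225471 -167.9106346  200.       ]
[ 179.160904   -152.03192777  220.        ]
b 180 [ 361.6393199  -305.49807778  180.        ]
b 200 [ 375.45650117 -310.81869678  200.        ]
b 220 [ 389.27368244 -316.13931578  220.        ]
d 180 [ 389.03375571 -282.27277818  180.        ]
d 200 [ 403.64848265 -287.70476366  200.        ]
d 220 [ 418.2632096  -293.13674914  220.        ]
```

View pics/b_l.png

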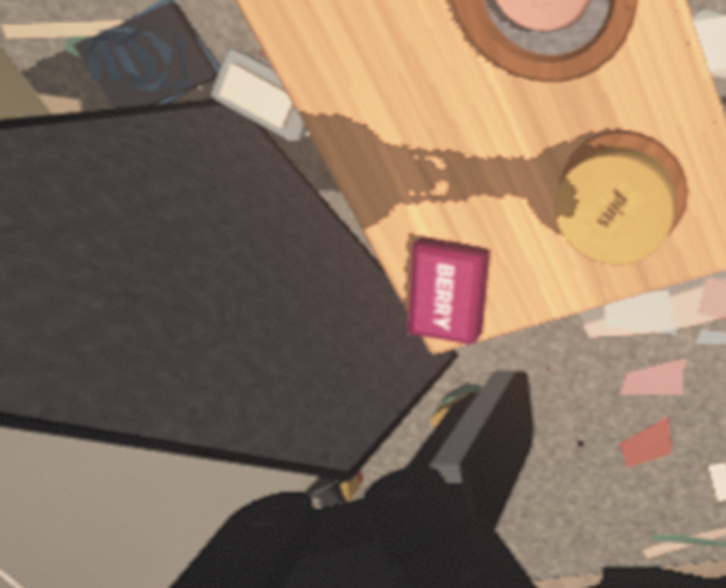

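```bash
cat > plan.py <<'E'
import sys
from h import *
from scipy.spatial.transform import Rotation as R
s=sense(); Rm=R.from_euler('xyz',s["tcp_rot"],degrees=True).as_matrix()
t=np.array([float(v) for v in sys.argv[1:4]]); d=t-s["tool_pos"]
print('t',round(s['time'],2),'pos',s['tool_pos'].round(1),'rot',s['tcp_rot'].round(2),'sum',round(s['joint_pos'][1]+s['joint_pos'][2]+s['joint_pos'][4],2),'j4',s['joint_pos'][3].round(2),'F',s['ft_force'].round(1),'gap',round(s['finger_gap'],1))
print('tilt vec',Rm[:,2].round(4),'units', (Rm.T@d/20).round(2))
E
python3 plan.py 463.5 -359 220
for i in 1 2 3; do python3 -c "
from h import *
s=sense();print(s['tool_pos'],s['tcp_rot'])"; done
```

```text
t 3.63 pos [ 450.2 -359.7  230.4] rot [179.71   1.96 -69.38] sum 181.89 j4 0.58 F [0.1 0.1 0.5] gap 85.6
tilt vec [-0.0167  0.0302 -0.9994] units [ 0.22 -0.64  0.51]
[ 450.19037303 -359.73232556  230.43470529] [179.71232211   1.95751364 -69.38016288]
[ 450.19037303 -359.73232556  230.43470529] [179.71232211   1.95751364 -69.38016288]
[ 450.19037303 -359.73232556  230.43470529] [179.71232211   1.95751364 -69.38016288]
```

```bash
python3 -m pendant '[[[0.2,-0.6,0.5,0],[0,0,0,0],[0,0,0,0],[0,0,0,0],[0,0,0,0],[0,0,0,0],[0,0,0,0],[0,0,0,0],[0,0,0,0],[0,0,0,0]]]' 1 40;  python3 plan.py 463.5 -359 122
```

```text
time: 4.47
tool_pos: [464.5, -360.6, 226.5]
tcp_rot: [179.9, 1.5, -69.4]
ft_force: [-0.5, 0.3, -0.9]
finger_gap: 85.4
t 4.47 pos [ 464.5 -360.6  226.5] rot [179.94   1.55 -69.45] sum 181.42 j4 0.63 F [-0.5  0.3 -0.9] gap 85.4
tilt vec [-0.0105  0.0249 -0.9996] units [0.05 0.01 5.23]
```

```bash
python3 -m pendant '[[[0,0,0.7,0],[0,0,0.7,0],[0,0,0.7,0],[0,0,0.7,0],[0,0,0.6,0],[0,0,0.5,0],[0,0,0.4,0],[0,0,0.3,0],[0,0,0.2,0],[0,0,0.1,0]]]' 1 40;  python3 plan.py 463.5 -359 122; python3 look.py e
```

```text
time: 5.3
tool_pos: [462.7, -357.4, 118.3]
tcp_rot: [179.9, 1.6, -69.5]
ft_force: [0.5, -0.4, 0.6]
finger_gap: 85.4
t 5.3 pos [ 462.7 -357.4  118.3] rot [179.92   1.58 -69.45] sum 181.46 j4 0.65 F [ 0.5 -0.4  0.6] gap 85.4
tilt vec [-0.011   0.0254 -0.9996] units [ 0.08 -0.01 -0.19]
5.3 [-43.1   11.03  93.38   0.65  77.05  26.2 ] [ 462.70186797 -357.37513314  118.33278962] [179.91864186   1.58376984 -69.45268754]
```

View pics/e.png

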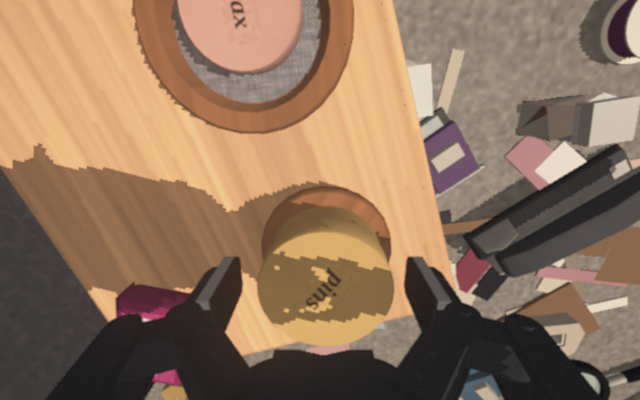

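```bash
python3 -m pendant '[[[0,0,-0.2,0],[0,0,0,0],[0,0,0,0],[0,0,0,0],[0,0,0,0],[0,0,0,0],[0,0,0,0],[0,0,0,0],[0,0,0,0],[0,0,0,0]]]' -1 40;  python3 plan.py 463.5 -359 122; python3 - <<'E'
from h import *
import pickle
s,im=pickle.load(open('e.pkl','rb'));T=wristT(s)
print(circ([(258,280),(393,282),(325,345),(285,333),(370,330)],150,32,T))
E
```

```text
time: 6.18
tool_pos: [464.6, -359.3, 126.8]
tcp_rot: [-179.9, 1.3, -69.5]
ft_force: [-0.3, 0.2, -0.7]
finger_gap: 62.6
t 6.18 pos [ 464.6 -359.3  126.8] rot [-179.92    1.26  -69.45] sum 181.09 j4 0.65 F [-0.3  0.2 -0.7] gap 62.6
tilt vec [-0.0063  0.021  -0.9998] units [-0.03  0.05  0.24]
(array([ 464.1, -358.5]), array([-0.7, -0.3,  0.3, -0.1, -0.6]), array([ 463.6, -358.7,   31.5]))
```

```bash
python3 -m pendant '[[[0,0,-0.6,0],[0,0,-0.9,0],[0,0,-0.9,0],[-0.5,-0.3,-0.3,0],[-0.9,-0.6,0,0],[-1,-0.6,0,0],[-1,-0.6,0,0],[-1,-0.6,0,0],[-0.9,-0.5,0,0],[-0.8,-0.5,0,0]]]' -1 40;  python3 plan.py 495 -195 130; python3 look.py f
```

```text
time: 7.02
tool_pos: [492.0, -214.4, 190.4]
tcp_rot: [-179.8, 1.2, -69.8]
ft_force: [0.1, -0.1, -1.4]
finger_gap: 62.5
t 7.02 pos [ 492.  -214.4  190.4] rot [-179.82    1.19  -69.81] sum 180.79 j4 0.92 F [ 0.1 -0.1 -1.4] gap 62.5
tilt vec [-0.0042  0.0207 -0.9998] units [-0.8  -0.47  3.04]
7.0167 [-29.65  -0.34  97.71   0.92  83.42  40.06] [ 492.01776655 -214.44477626  190.38209575] [-179.8156241     1.19465391  -69.8136984 ]
```

View pics/f.png

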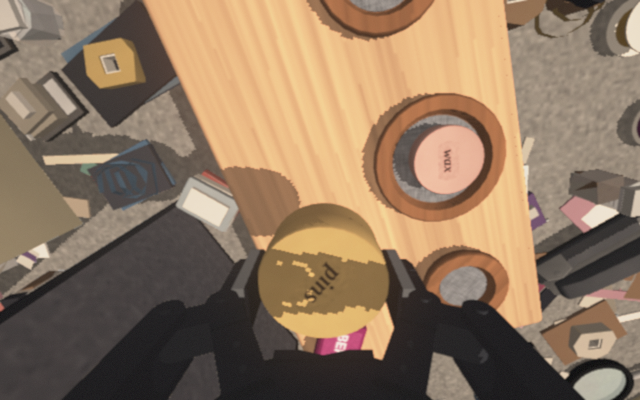

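```bash
python3 - <<'E'
from h import *
import pickle
s,im=pickle.load(open('f.pkl','rb'));T=wristT(s)
print(back('wrist',(150,0),102,T),back('wrist',(262,245),102,T), back('wrist',(500,0),102,T),back('wrist',(541,320),102,T))
print(proj('wrist',[[495,-195,102]],T))
a=im[85:325,365:525,::-1]; cv2.imwrite('pics/f_z.png',cv2.resize(a,None,fx=2.5,fy=2.5,interpolation=cv2.INTER_CUBIC))
a=im[235:325,415:515,::-1]; cv2.imwrite('pics/f_y.png',cv2.resize(a,None,fx=6,fy=6,interpolation=cv2.INTER_CUBIC))
E
```

```text
[592.2599867  -46.07992716 102.        ] [ 435.73954414 -173.82980469  102.        ] [ 674.7131969  -274.76029976  102.        ] [ 454.53344948 -454.03373178  102.        ]
[[305.11987517 194.71865509]]
```

View pics/f_z.png

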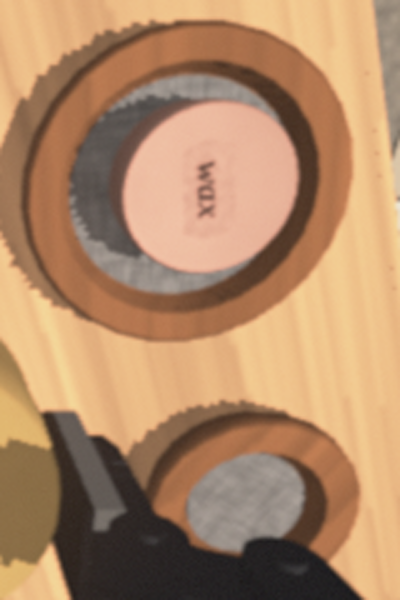

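View pics/f_y.png

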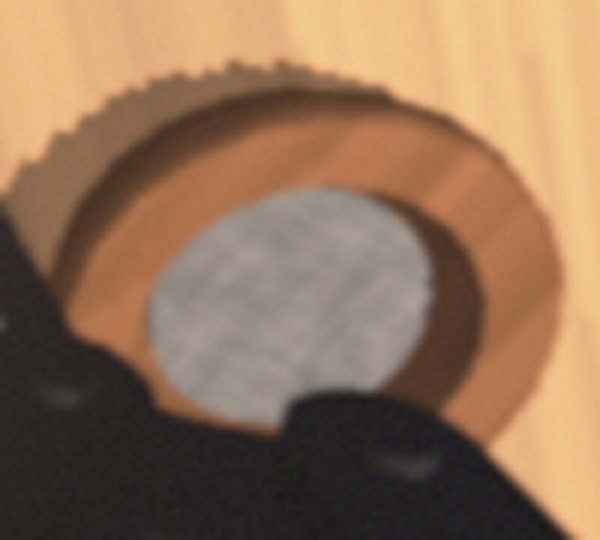

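```bash
python3 - <<'E'
from h import *
import pickle
s,im=pickle.load(open('f.pkl','rb'));T=wristT(s)
def cr(p,x0,y0,f): return [(x0+(a+.5)/f-.5,y0+(b+.5)/f-.5) for a,b in p]
f=lambda p:cr(p,415,235,6); g=lambda p:cr(p,365,85,2.5)
print('small floor',circ(f([(148,320),(165,265),(230,205),(325,187),(400,215),(432,280),(420,350),(200,400),(165,370),(250,420)]),109,21.5,T))
print('small rim in',circ(f([(485,310),(470,260),(430,215),(455,370)]),116,25.5,T))
print('small out',circ(f([(560,280),(535,210),(470,150),(545,370),(495,440)]),113,38,T))
print('large out',circ(g([(352,165),(330,90),(290,45),(210,20),(120,45),(50,115),(28,190),(60,290),(160,340),(240,325),(315,260)]),116,50,T))
print('large floor',circ(g([(70,190),(90,255),(160,292),(95,125),(190,75),(255,85)]),109,35,T))
print('rose top',circ(g([(300,185),(215,100),(123,185),(195,273),(275,250),(150,120)]),127,25.5,T))
E
```

```text
small floor (array([ 465.6, -359.1]), array([ 0.2, -0. , -0.1, -0.5, -0.4, -0.7,  0.4, -0.8, -0.2, -0.4]), array([ 465.6, -359. ,   21.2]))
small rim in (array([ 465.9, -357. ]), array([ 1. ,  0.1, -0.5, -0.8]), array([ 469.5, -361.7,   20.2]))
small out (array([ 463.2, -359.5]), array([ 0.3,  0.1, -0.3,  0.2, -0.4]), array([ 464.5, -361.4,   36. ]))
large out (array([ 560.8, -282.1]), array([-0.8, -1.6, -1. , -0.6, -0.9, -1.2, -1.8, -1.9, -1. , -0.9, -2. ]), array([ 561. , -282.1,   48.7]))
large floor (array([ 561.4, -283.5]), array([ 0.3,  0.1, -0.1,  0.1, -0.8,  0.8]), array([ 561.4, -283.6,   35.1]))
rose top (array([ 564.5, -283.8]), array([-0.2, -0.2,  0. , -0.1,  2.5,  2.4]), array([ 564.5, -283.8,   26.2]))
```

```bash
python3 -m pendant '[[[-0.4,-0.2,0.2,0],[-0.4,-0.2,0.5,0],[0,0,0.6,0],[0,0,0.6,0],[0,0,0.6,0],[0,0,0.5,0],[0,0,0.3,0],[0,0,0.2,0],[0,0,0.1,0],[0,0,0.1,0]]]' -1 40;  python3 plan.py 495 -195 110
```

```text
time: 7.9
tool_pos: [493.0, -187.7, 109.3]
tcp_rot: [-179.9, 1.5, -69.7]
ft_force: [-16.2, 8.5, 41.1]
finger_gap: 62.5
t 7.9 pos [ 493.  -187.7  109.3] rot [-179.85    1.46  -69.68] sum 180.98 j4 1.13 F [-16.2   8.5  41.1] gap 62.5
tilt vec [-0.0064  0.0248 -0.9997] units [ 0.38  0.03 -0.04]
```

```bash
python3 -m pendant '[[[0,0,-0.1,0],[0,0,0,0],[0,0,0,0],[0,0,0,0],[0,0,0,0],[0,0,0,0],[0,0,0,0],[0,0,0,0],[0,0,0,0],[0,0,0,0]]]' -1 40;  python3 plan.py 495 -195 110
```

```text
time: 8.73
tool_pos: [494.0, -189.3, 112.6]
tcp_rot: [-179.8, 1.3, -69.8]
ft_force: [-0.0, -0.3, -1.2]
finger_gap: 62.2
t 8.73 pos [ 494.  -189.3  112.6] rot [-179.75    1.35  -69.77] sum 180.83 j4 1.13 F [-0.  -0.3 -1.2] gap 62.2
tilt vec [-0.0041  0.0235 -0.9997] units [0.29 0.05 0.12]
```

```bash
python3 -m pendant '[[[0,0,0.05,0],[0,0,0.05,0],[0,0,0,0],[0,0,0,0],[0,0,0,0],[0,0,0,0],[0,0,0,0],[0,0,-0.3,0],[0,0,-0.8,0],[0,0,-1,0]]]' 1 40;  python3 plan.py 664 -188 260
```

```text
time: 9.57
tool_pos: [491.2, -188.7, 149.3]
tcp_rot: [179.9, 1.7, -69.8]
ft_force: [-0.2, 0.2, 0.0]
finger_gap: 85.8
t 9.57 pos [ 491.2 -188.7  149.3] rot [179.92   1.71 -69.77] sum 181.32 j4 1.11 F [-0.2  0.2  0. ] gap 85.8
tilt vec [-0.0116  0.0275 -0.9996] units [ 2.79 -8.11 -5.63]
```

```bash
python3 -m pendant '[[[0,0,-0.9,0],[0,0,-1,0],[0,0,-1,0],[0.3,-0.9,-0.9,0],[0.3,-1,-0.2,0],[0.35,-1,0,0],[0.35,-1,0,0],[0.35,-1,0,0],[0.35,-1,0,0],[0.35,-1,0,0]]]' 1 40; python3 plan.py 664 -188 240; python3 look.py g
```

```text
time: 10.4
tool_pos: [643.5, -189.2, 246.1]
tcp_rot: [-179.6, 1.1, -69.9]
ft_force: [-0.1, -0.7, -0.2]
finger_gap: 85.4
t 10.4 pos [ 643.5 -189.2  246.1] rot [-179.56    1.13  -69.92] sum 180.42 j4 1.14 F [-0.1 -0.7 -0.2] gap 85.4
tilt vec [ 5.000e-04  2.110e-02 -9.998e-01] units [ 0.3  -0.98  0.31]
10.4 [-21.38  18.48  71.08   1.14  90.85  48.55] [ 643.50181778 -189.21041974  246.07254293] [-179.5602999     1.12775972  -69.91992294]
```

View pics/g.png

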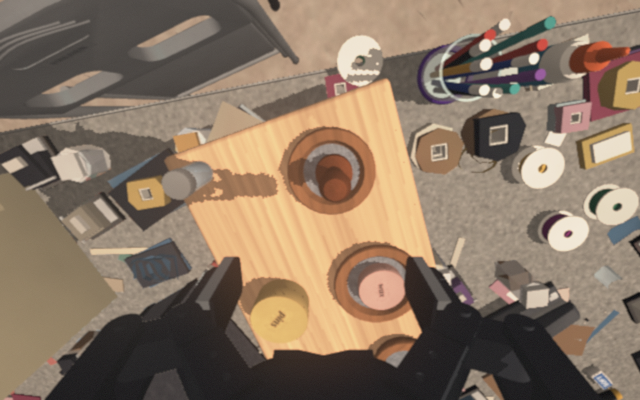

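```bash
python3 -m pendant '[[[0.1,-0.5,0.1,0],[0.1,-0.3,0.1,0],[0.1,-0.1,0.1,0],[0,0,0,0],[0,0,0,0],[0,0,0,0],[0,0,0,0],[0,0,0,0],[0,0,0,0],[0,0,0,0]]]' 1 40; python3 plan.py 664 -188 240; python3 look.py g2; python3 - <<'E'
from h import *
im=cv2.imread('pics/g2.png'); cv2.imwrite('pics/g2z.png',cv2.resize(im[120:280,260:420],None,fx=3.7,fy=3.7,interpolation=cv2.INTER_CUBIC))
E
```

```text
time: 11.28
tool_pos: [665.4, -188.5, 240.2]
tcp_rot: [-179.5, 1.1, -69.9]
ft_force: [-0.2, -0.4, -0.0]
finger_gap: 85.6
t 11.28 pos [ 665.4 -188.5  240.2] rot [-179.54    1.14  -69.88] sum 180.4 j4 1.16 F [-0.2 -0.4 -0. ] gap 85.6
tilt vec [ 6.000e-04  2.150e-02 -9.998e-01] units [-0.05  0.06  0.01]
11.2833 [-20.68  21.89  67.5    1.16  91.02  49.22] [ 665.36101078 -188.48949978  240.20135696] [-179.54445429    1.14437217  -69.87792147]
```

View pics/g2z.png

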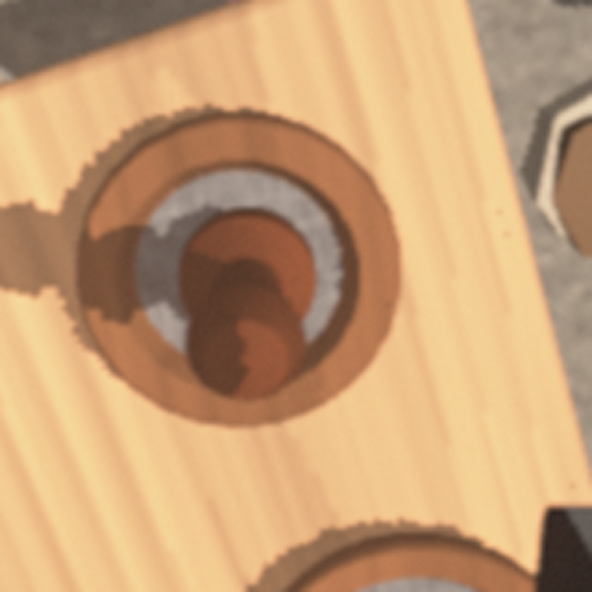

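```bash
python3 - <<'E'
from h import *
import pickle
s,im=pickle.load(open('g2.pkl','rb'));T=wristT(s)
def cr(p,x0,y0,f): return [(x0+(a+.5)/f-.5,y0+(b+.5)/f-.5) for a,b in p]
f=lambda p:cr(p,260,120,3.7)
print('knob',circ(f([(188,340),(304,340),(246,399),(200,375),(290,378)]),166,13.5,T))
print('foot',circ(f([(182,275),(316,272),(248,211),(205,225),(292,225)]),121,18.2,T))
print('med out',circ(f([(400,260),(385,190),(330,132),(240,112),(80,260),(110,350),(180,410),(250,425),(330,400),(380,340)]),116,44,T))
print('med floor',circ(f([(343,260),(300,192),(235,168),(137,245),(330,330),(160,330)]),109,28.5,T))
E
```

```text
knob (array([ 665.5, -189.5]), array([-0.7, -0.7,  0.4, -0.4, -0.3]), array([ 664.7, -189.8,   12.8]))
foot (array([ 666. , -189.6]), array([-0.7, -0.6, -0. ,  0.1,  0. ]), array([ 666.7, -189.3,   17.5]))
med out (array([ 665.2, -187.4]), array([-1.7, -0.3, -0.1, -1.5, -1.4, -2.1, -0.7,  0.4,  0.2, -1.7]), array([ 665.1, -187.9,   43. ]))
med floor (array([ 663. , -188.2]), array([-0.4, -0.8,  0.7,  0.6,  1.1, -0.7]), array([ 662.9, -188.2,   28.6]))
```

```bash
python3 -m pendant '[[[0,0.05,0.7,0],[0,0,0.7,0],[0,0,0.7,0],[0,0,0.6,0],[0,0,0.6,0],[0,0,0.5,0],[0,0,0.3,0],[0,0,0.2,0],[0,0,0.1,0],[0,0,0,0]]]' 1 40; python3 plan.py 665.8 -189.5 147; python3 look.py g3
```

```text
time: 12.17
tool_pos: [662.2, -186.0, 139.4]
tcp_rot: [-179.8, 1.3, -69.9]
ft_force: [-0.1, -0.4, 1.1]
finger_gap: 85.4
t 12.17 pos [ 662.2 -186.   139.4] rot [-179.75    1.32  -69.88] sum 180.68 j4 1.18 F [-0.1 -0.4  1.1] gap 85.4
tilt vec [-0.0039  0.0231 -0.9997] units [ 0.21 -0.11 -0.39]
12.1667 [-20.58  24.55  74.69   1.18  81.43  49.13] [ 662.24866312 -186.035417    139.37696042] [-179.75435186    1.32242115  -69.88460682]
```

View pics/g3.png

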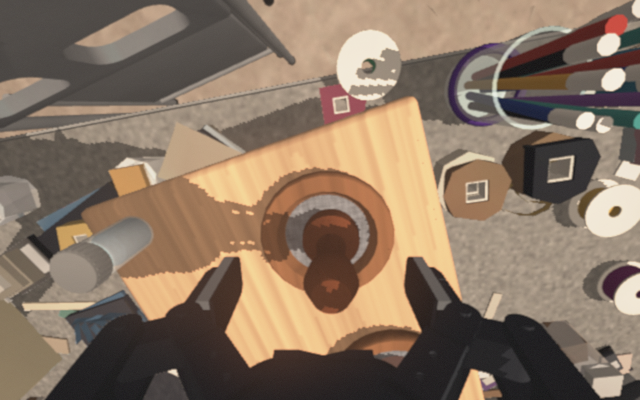

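```bash
python3 -m pendant '[[[0.12,-0.06,-0.15,0],[0.1,-0.05,-0.1,0],[0,0,0,0],[0,0,0,0],[0,0,0,0],[0,0,0,0],[0,0,0,0],[0,0,0,0],[0,0,0,0],[0,0,0,0]]]' -1 50; python3 plan.py 665.8 -189.5 147
```

```text
time: 13.05
tool_pos: [668.7, -190.9, 149.7]
tcp_rot: [-179.4, 1.1, -69.9]
ft_force: [-0.1, -0.1, -0.3]
finger_gap: 26.7
t 13.05 pos [ 668.7 -190.9  149.7] rot [-179.44    1.06  -69.88] sum 180.27 j4 1.18 F [-0.1 -0.1 -0.3] gap 26.7
tilt vec [ 0.0028  0.0207 -0.9998] units [-0.11  0.11  0.14]
```

```bash
python3 -m pendant '[[[0,0,-0.4,0],[0,0,-0.8,0],[0,0,-1,0],[0,0,-1,0],[0.2,0.5,-0.4,0],[0.35,1,0,0],[0.35,1,0,0],[0.35,1,0,0],[0.35,1,0,0],[0.35,1,0,0]]]' -1 50; python3 plan.py 465 -359 220;python3 look.py k1
```

```text
time: 13.88
tool_pos: [574.9, -267.9, 224.3]
tcp_rot: [-179.5, 1.1, -69.5]
ft_force: [0.1, -0.3, -0.4]
finger_gap: 26.0
t 13.88 pos [ 574.9 -267.9  224.3] rot [-179.5     1.07  -69.52] sum 180.51 j4 1.07 F [ 0.1 -0.3 -0.4] gap 26.0
tilt vec [ 0.0017  0.0206 -0.9998] units [2.35 6.74 0.11]
13.8833 [-30.23  13.32  79.44   1.07  87.74  39.24] [ 574.89112    -267.91609859  224.28875464] [-179.4958225     1.07028298  -69.51973512]
```

View pics/k1.png

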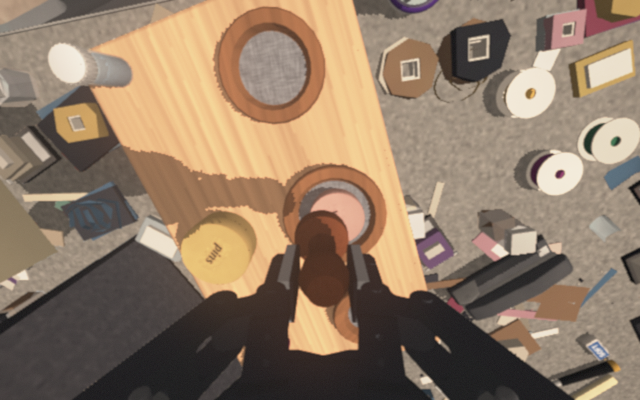

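```bash
python3 -m pendant '[[[0.33,1,0,0],[0.33,1,0,0],[0.33,1,0,0],[0.33,1,0,0],[0.33,1,0,0],[0.3,0.9,0,0],[0.2,0.4,0,0],[0,0.1,0,0],[0,0,0,0],[0,0,0,0]]]' -1 50; python3 plan.py 465 -359 170;python3 look.py k2
python3 - <<'E'
from h import *
im=cv2.imread('pics/k2.png'); cv2.imwrite('pics/k2z.png',cv2.resize(im[150:330,240:400],None,fx=3.3,fy=3.3,interpolation=cv2.INTER_CUBIC))
im=cv2.imread('pics/k1.png'); cv2.imwrite('pics/k1z.png',cv2.resize(im[0:130,210:330],None,fx=4,fy=4,interpolation=cv2.INTER_CUBIC))
E
```

```text
time: 14.77
tool_pos: [455.9, -362.5, 222.8]
tcp_rot: [-179.7, 1.0, -70.0]
ft_force: [0.4, 0.3, -0.7]
finger_gap: 26.1
t 14.77 pos [ 455.9 -362.5  222.8] rot [-179.67    0.95  -69.99] sum 180.71 j4 0.71 F [ 0.4  0.3 -0.7] gap 26.1
tilt vec [-3.000e-04  1.760e-02 -9.998e-01] units [ 0.04 -0.47  2.64]
14.7667 [-43.98   5.62  88.15   0.71  86.94  25.97] [ 455.85646427 -362.48252365  222.82717844] [-179.67318708    0.95191224  -69.98991278]
```

View pics/k2z.png

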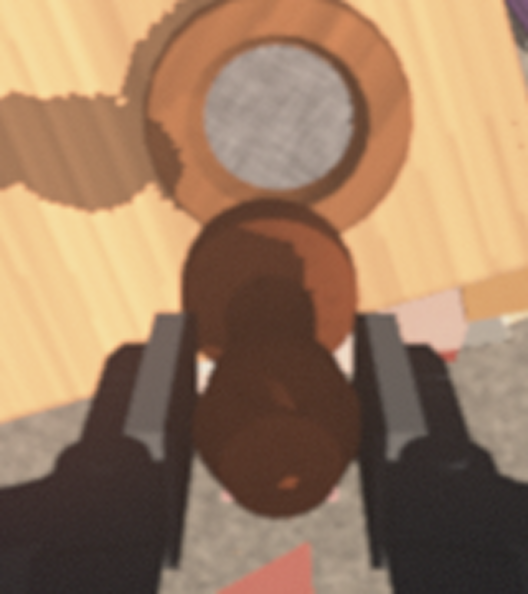

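View pics/k1z.png

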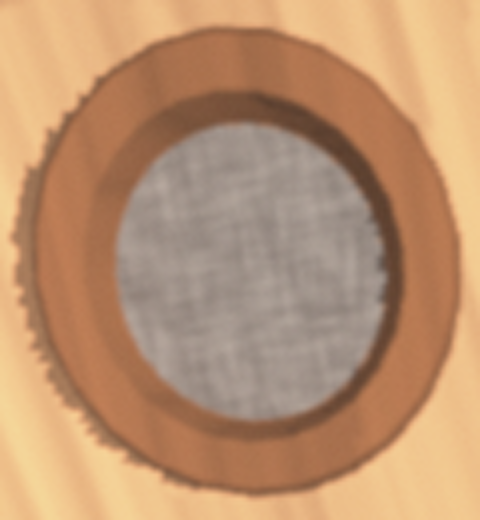

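```bash
python3 - <<'E'
from h import *
import pickle
def cr(p,x0,y0,f): return [(x0+(a+.5)/f-.5,y0+(b+.5)/f-.5) for a,b in p]
s,im=pickle.load(open('k2.pkl','rb'));T=wristT(s)
f=lambda p:cr(p,240,150,3.3)
print('small floor',circ(f([(205,115),(225,70),(278,42),(335,70),(354,115),(330,170),(278,189),(225,165)]),109,21.5,T))
print('small out',circ(f([(411,115),(395,60),(355,15),(147,105),(165,175),(400,170),(365,220)]),115,38,T))
for z in (190,194):print('foot',circ(f([(183,290),(355,290),(270,200),(200,240),(335,235)]),z,18,T))
s,im=pickle.load(open('k1.pkl','rb'));T=wristT(s)
f=lambda p:cr(p,210,0,4)
print('med floor',circ(f([(117,260),(150,170),(245,122),(330,160),(378,230),(385,280),(345,375),(255,420),(160,365)]),109,28.5,T))
print('med out',circ(f([(36,250),(100,90),(230,28),(360,75),(440,170),(460,250),(430,385),(350,470),(260,494),(130,440),(60,350)]),115,44,T))
E
```

```text
small floor (array([ 465.9, -358.1]), array([-0.3, -0.8,  0.4, -0.7, -0.4, -0.3, -0.2, -0.4]), array([ 465.9, -358.1,   21.2]))
small out (array([ 465.4, -357.8]), array([-1. , -1.2, -1. , -1.4, -2.8, -1.2, -0.3]), array([ 465.6, -358.4,   36.5]))
foot (array([ 453.1, -361.5]), array([-0. , -0.2,  0.8, -0.7, -0.5]), array([ 453.4, -361.4,   17.7]))
foot (array([ 454.5, -361.2]), array([-0.5, -0.7,  0.8, -0.8, -0.6]), array([ 455.3, -360.8,   17.3]))
med floor (array([ 663.9, -187.2]), array([-0.6, -0.8, -0.3, -1.1, -0.4, -0.5, -1.3,  0. , -1.7]), array([ 664. , -187.3,   27.7]))
med out (array([ 663.8, -187.9]), array([-0.7, -1.4, -1. , -1.7, -0.7, -0.8, -1.5, -0.9, -0.6, -1.8, -1.3]), array([ 663.8, -188. ,   42.9]))
```

```bash
python3 plan.py 467.6 -358.8 170; python3 -m pendant '[[[0,-0.4,0.3,0],[0.0,-0.2,0.5,0],[0,0,0.5,0],[0,0,0.4,0],[0,0,0.4,0],[0,0,0.2,0],[0,0,0.1,0],[0,0,0,0],[0,0,0,0],[0,0,0,0]]]' -1 50; python3 plan.py 467.6 -358.8 155;python3 look.py k3
python3 - <<'E'
from h import *
im=cv2.imread('pics/k3.png'); cv2.imwrite('pics/k3z.png',cv2.resize(im[150:330,240:400],None,fx=3.3,fy=3.3,interpolation=cv2.INTER_CUBIC))
E
```

```text
t 14.82 pos [ 456.1 -362.3  222.8] rot [-179.67    0.95  -69.96] sum 180.71 j4 0.71 F [ 0.5  1.  -1.9] gap 26.1
tilt vec [-3.000e-04  1.750e-02 -9.998e-01] units [ 0.08 -0.59  2.64]
time: 15.65
tool_pos: [470.7, -352.4, 166.6]
tcp_rot: [-179.7, 1.2, -69.6]
ft_force: [1.1, -0.8, -0.4]
finger_gap: 26.3
t 15.65 pos [ 470.7 -352.4  166.6] rot [-179.75    1.22  -69.63] sum 180.97 j4 0.79 F [ 1.1 -0.8 -0.4] gap 26.3
tilt vec [-0.0033  0.0214 -0.9998] units [0.26 0.26 0.57]
15.65 [-42.31   8.68  90.78   0.79  81.51  27.21] [ 470.69000769 -352.4319828   166.5684926 ] [-179.74977195    1.2164166   -69.63416797]
```

View pics/k3z.png

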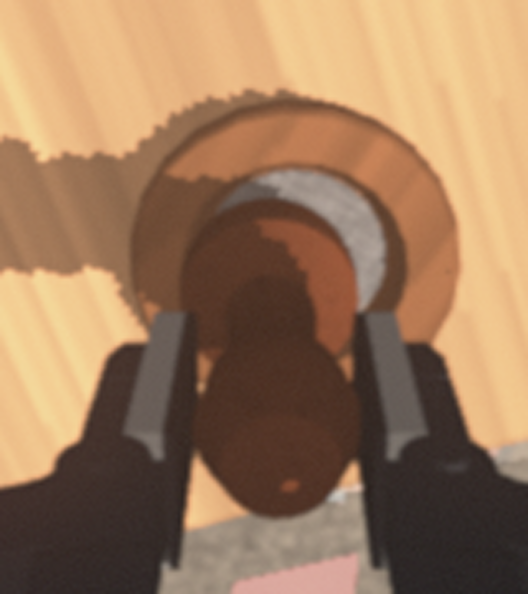

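```bash
python3 -m pendant '[[[0.13,0.13,0,0],[0.13,0.13,0,0],[0,0,0.1,0],[0,0,0.1,0],[0,0,0.1,0],[0,0,0.05,0],[0,0,0,0],[0,0,0,0],[0,0,0,0],[0,0,0,0]]]' -1 50; python3 plan.py 467.6 -358.8 155;python3 look.py k4
python3 - <<'E'
from h import *
im=cv2.imread('pics/k4.png'); cv2.imwrite('pics/k4z.png',cv2.resize(im[150:330,240:400],None,fx=3.3,fy=3.3,interpolation=cv2.INTER_CUBIC))
E
```

```text
time: 16.53
tool_pos: [467.8, -361.1, 161.0]
tcp_rot: [-179.6, 1.0, -69.7]
ft_force: [0.2, -0.4, -1.5]
finger_gap: 26.1
t 16.53 pos [ 467.8 -361.1  161. ] rot [-179.65    1.01  -69.69] sum 180.75 j4 0.78 F [ 0.2 -0.4 -1.5] gap 26.1
tilt vec [-4.000e-04  1.870e-02 -9.998e-01] units [-0.11 -0.03  0.3 ]
16.5333 [-43.11   9.17  90.83   0.78  80.75  26.45] [ 467.84416131 -361.13811293  161.02697914] [-179.64964598    1.01065538  -69.68894891]
```

View pics/k4z.png

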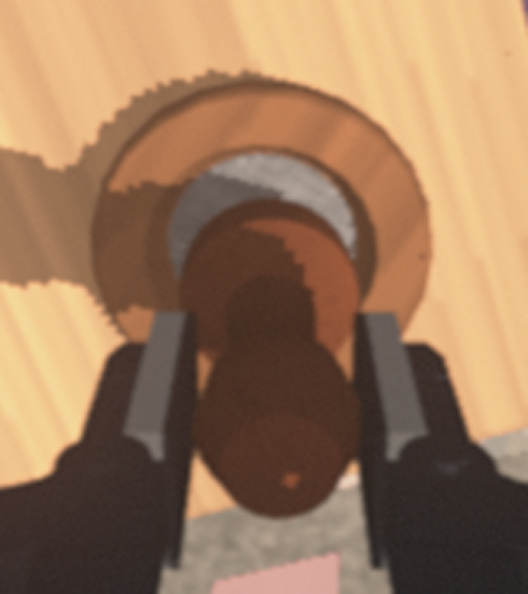

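```bash
python3 - <<'E'
from h import *
import pickle
def cr(p,x0,y0,f): return [(x0+(a+.5)/f-.5,y0+(b+.5)/f-.5) for a,b in p]
s,im=pickle.load(open('k4.pkl','rb'));T=wristT(s)
f=lambda p:cr(p,240,150,3.3)
print('small out',circ(f([(93,240),(430,235),(265,83),(340,103),(405,175),(150,135),(110,180),(415,300)]),115,37,T))
print('small floor',circ(f([(168,235),(260,150),(325,178),(355,230),(200,180)]),109,21.5,T))
print('foot',circ(f([(183,290),(357,290),(270,202),(200,240),(338,240)]),161-40+12,18,T))
E
```

```text
small out (array([ 465.8, -357.7]), array([-0. ,  0. ,  1.1,  0.7, -1.3, -1.5, -0.6, -0.9]), array([ 466.6, -357.5,   36.3]))
small floor (array([ 465.1, -358.1]), array([-0.1,  0.9, -0.3, -0.4, -0.8]), array([ 465.7, -357.8,   21. ]))
foot (array([ 466.4, -359.9]), array([-0.5, -0.4,  0.8, -0.6, -0.7]), array([ 467.2, -359.6,   17.4]))
```

```bash
python3 -m pendant '[[[-0.1,0,0.05,0],[0,0,0.1,0],[0,0,0.1,0],[0,0,0.1,0],[0,0,0.1,0],[0,0,0.05,0],[0,0,0.05,0],[0,0,0.05,0],[0,0,0.05,0],[0,0,0.05,0]]]' -1 50; python3 plan.py 467 -358.8 150;python3 look.py k5
python3 - <<'E'
from h import *
im=cv2.imread('pics/k5.png'); cv2.imwrite('pics/k5z.png',cv2.resize(im[150:330,240:400],None,fx=3.3,fy=3.3,interpolation=cv2.INTER_CUBIC))
E
```

```text
time: 17.42
tool_pos: [468.0, -358.6, 149.4]
tcp_rot: [-179.6, 0.9, -69.7]
ft_force: [-2.3, 2.9, 5.2]
finger_gap: 26.0
t 17.42 pos [ 468.  -358.6  149.4] rot [-179.55    0.93  -69.65] sum 180.63 j4 0.83 F [-2.3  2.9  5.2] gap 26.0
tilt vec [ 0.0017  0.0179 -0.9998] units [-0.01  0.05 -0.03]
17.4167 [-42.95   9.37  91.85   0.83  79.41  26.55] [ 468.02980078 -358.59975903  149.41289535] [-179.5521246     0.92938291  -69.65124957]
```

View pics/k5z.png

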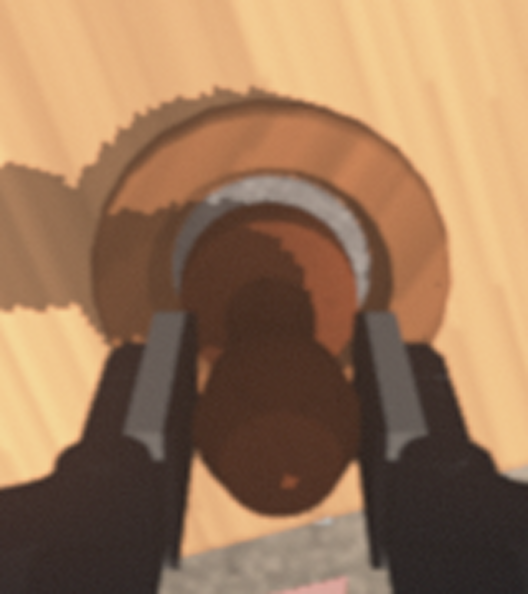

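```bash
python3 -m pendant '[[[0,0,0,0],[0,0,0,0],[0,0,0,0],[0,0,0,0],[0,0,0,0],[0,0,-0.1,0],[0,0,-0.4,0],[0,0,-0.8,0],[0,0,-1,0],[0,0,-1,0]]]' 1 40; python3 plan.py 564 -283 220;python3 look.py k6

```

```text
time: 18.3
tool_pos: [465.5, -357.7, 212.9]
tcp_rot: [-179.8, 1.4, -69.7]
ft_force: [-0.1, -0.5, 0.6]
finger_gap: 85.1
t 18.3 pos [ 465.5 -357.7  212.9] rot [-179.81    1.43  -69.67] sum 181.19 j4 0.81 F [-0.1 -0.5  0.6] gap 85.1
tilt vec [-0.0055  0.0246 -0.9997] units [-1.8  -5.92 -0.29]
18.3 [-43.05   7.08  87.63   0.81  86.48  26.56] [ 465.51640279 -357.73898853  212.87831251] [-179.8086824     1.43019872  -69.66563174]
```

View pics/k6.png

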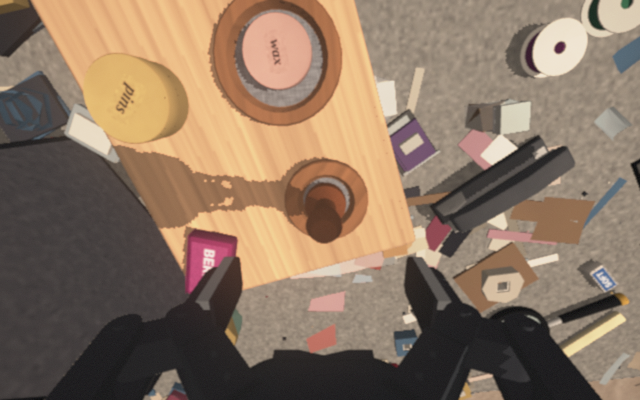

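```bash
python3 -m pendant '[[[-0.1,-0.5,0,0],[-0.3,-1,0,0],[-0.3,-1,0,0],[-0.3,-1,0,0],[-0.3,-1,0,0],[-0.3,-0.9,0,0],[-0.2,-0.4,0,0],[0,-0.1,0,0],[0,0,0,0],[0,0,0,0]]]' 1 40; python3 plan.py 564 -283 118;python3 look.py m1
python3 - <<'E'
from h import *
im=cv2.imread('pics/m1.png'); cv2.imwrite('pics/m1z.png',cv2.resize(im[120:300,240:400],None,fx=3.3,fy=3.3,interpolation=cv2.INTER_CUBIC))
E
```

```text
time: 19.18
tool_pos: [573.0, -280.1, 222.6]
tcp_rot: [-179.5, 0.8, -69.7]
ft_force: [0.3, 0.0, 0.2]
finger_gap: 85.3
t 19.18 pos [ 573.  -280.1  222.6] rot [-179.47    0.82  -69.74] sum 180.31 j4 0.92 F [0.3 0.  0.2] gap 85.3
tilt vec [ 0.0037  0.0166 -0.9999] units [0.06 0.52 5.22]
19.1833 [-31.18  13.72  79.16   0.92  87.43  38.52] [ 572.96981465 -280.0667319   222.59215138] [-179.47181206    0.81832979  -69.7441389 ]
```

View pics/m1z.png

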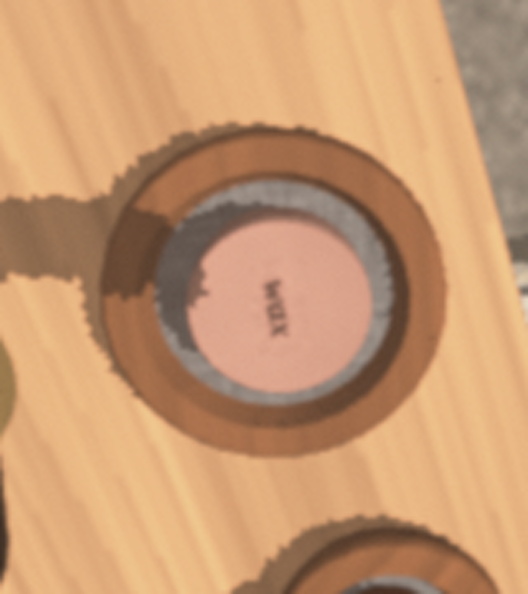

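```bash
python3 - <<'E'
from h import *
import pickle
def cr(p,x0,y0,f): return [(x0+(a+.5)/f-.5,y0+(b+.5)/f-.5) for a,b in p]
s,im=pickle.load(open('m1.pkl','rb'));T=wristT(s)
f=lambda p:cr(p,240,120,3.3)
print('rose',circ(f([(188,300),(373,305),(280,392),(280,217),(215,245),(345,245),(215,365),(345,365)]),127,25.5,T))
print('large floor',circ(f([(155,285),(270,180),(345,210),(392,290),(360,370),(275,405),(210,375)]),109,35,T))
print('large out',circ(f([(102,285),(270,128),(380,170),(446,285),(425,375),(360,435),(275,458),(180,425)]),115,50,T))
E
```

```text
rose (array([ 564.4, -283.1]), array([-0.4, -0.3, -0.1,  0. , -0.7, -0.7, -0.5, -0.7]), array([ 564.4, -283.1,   25.1]))
large floor (array([ 560.7, -282.4]), array([-0.3, -0.5, -2.2, -0.7, -0.2,  0.3, -3.1]), array([ 560.6, -282.7,   34. ]))
large out (array([ 560.9, -282.2]), array([-1.1, -0.1, -1.7, -0.8, -0.2, -0.4,  0.2, -1.8]), array([ 560.8, -282.5,   49.2]))
```

```bash
python3 -m pendant '[[[0.05,0.3,0.4,0],[0,0.2,0.7,0],[0,0,0.7,0],[0,0,0.7,0],[0,0,0.7,0],[0,0,0.6,0],[0,0,0.4,0],[0,0,0.2,0],[0,0,0.1,0],[0,0,0,0]]]' 1 40; python3 plan.py 564.4 -283.1 116
```

```text
time: 20.07
tool_pos: [555.7, -291.4, 126.0]
tcp_rot: [-179.6, 0.7, -70.3]
ft_force: [0.2, 0.8, 0.2]
finger_gap: 85.6
t 20.07 pos [ 555.7 -291.4  126. ] rot [-179.59    0.72  -70.35] sum 180.32 j4 0.79 F [0.2 0.8 0.2] gap 85.6
tilt vec [ 0.0026  0.0143 -0.9999] units [-0.24 -0.55  0.51]
```

```bash
python3 -m pendant '[[[-0.12,-0.25,0.05,0],[-0.12,-0.25,0.1,0],[0,0,0.1,0],[0,0,0.1,0],[0,0,0.05,0],[0,0,0,0],[0,0,0,0],[0,0,0,0],[0,0,0,0],[0,0,0,0]]]' 1 40; python3 plan.py 564.4 -283.1 116; python3 look.py m2
```

```text
time: 20.9
tool_pos: [566.9, -283.1, 121.2]
tcp_rot: [-179.4, 0.5, -70.3]
ft_force: [-0.0, -0.4, -0.6]
finger_gap: 85.4
t 20.9 pos [ 566.9 -283.1  121.2] rot [-179.37    0.46  -70.27] sum 179.96 j4 0.8 F [-0.  -0.4 -0.6] gap 85.4
tilt vec [ 0.0077  0.0112 -0.9999] units [-0.04  0.12  0.26]
20.9 [-31.63  16.69  86.45   0.8   76.83  38.47] [ 566.858026   -283.14242356  121.16351034] [-179.36901372    0.45807104  -70.27203043]
```

View pics/m2.png

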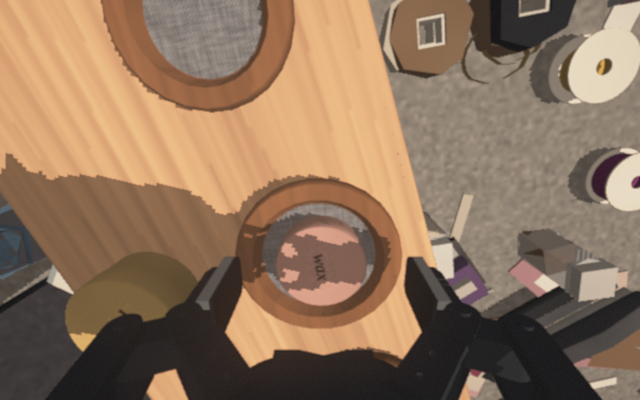

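```bash
python3 -m pendant '[[[0,0.06,0.12,0],[0,0.04,0.12,0],[0,0,0.05,0],[0,0,0.02,0],[0,0,0.02,0],[0,0,0.02,0],[0,0,0.02,0],[0,0,0.02,0],[0,0,0,0],[0,0,0,0]]]' -1 50; python3 plan.py 564.4 -283.1 116; python3 look.py m3
```

```text
time: 21.78
tool_pos: [565.3, -284.4, 115.7]
tcp_rot: [-179.3, 0.4, -70.3]
ft_force: [-1.0, 1.1, 2.6]
finger_gap: 48.3
t 21.78 pos [ 565.3 -284.4  115.7] rot [-179.28    0.36  -70.3 ] sum 179.83 j4 0.81 F [-1.   1.1  2.6] gap 48.3
tilt vec [ 0.0097  0.0101 -0.9999] units [-0.08  0.02 -0.02]
21.7833 [-31.8   16.73  87.     0.81  76.11  38.3 ] [ 565.28476731 -284.39518576  115.69028796] [-179.28082226    0.35578406  -70.29641926]
```

View pics/m3.png

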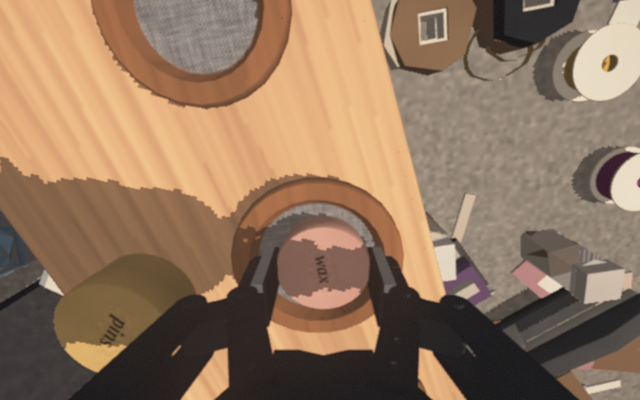

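```bash
python3 -m pendant '[[[0,0,-0.2,0],[0,0,-0.5,0],[0,0,-0.9,0],[0,0,-0.9,0],[0,0,-0.8,0],[-0.2,-0.5,-0.2,0],[-0.4,-1,0,0],[-0.4,-1,0,0],[-0.4,-1,0,0],[-0.4,-0.9,0,0]]]' -1 50; python3 plan.py 664 -187.6 180; python3 look.py m4
```

```text
time: 22.67
tool_pos: [636.7, -221.2, 191.5]
tcp_rot: [-179.3, 0.4, -70.7]
ft_force: [0.0, -0.3, -0.6]
finger_gap: 47.8
t 22.67 pos [ 636.7 -221.2  191.5] rot [-179.32    0.38  -70.69] sum 179.76 j4 0.74 F [ 0.  -0.3 -0.6] gap 47.8
tilt vec [ 0.0091  0.0101 -0.9999] units [-1.13 -1.84  0.6 ]
22.6667 [-23.91  19.66  75.32   0.74  84.78  46.71] [ 636.68183788 -221.16194054  191.47800345] [-179.3188309     0.37519531  -70.69027813]
```

View pics/m4.png

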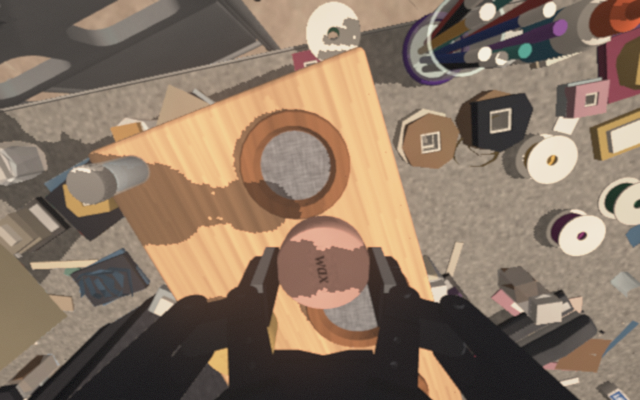

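```bash
python3 - <<'E'
from h import *
import pickle
s,im=pickle.load(open('m4.pkl','rb'));T=wristT(s)
cv2.imwrite('pics/m4z.png',cv2.resize(im[100:320,220:420,::-1],None,fx=2.7,fy=2.7,interpolation=cv2.INTER_CUBIC))
E
python3 -m pendant '[[[-0.3,-0.4,0,0],[-0.4,-0.6,0,0],[-0.3,-0.6,0,0],[-0.1,-0.2,0,0],[0,0,0,0],[0,0,0,0],[0,0,0,0],[0,0,0,0],[0,0,0,0],[0,0,0,0]]]' -1 50; python3 plan.py 664 -187.6 150; python3 look.py m5
python3 - <<'E'
from h import *
im=cv2.imread('pics/m5.png'); cv2.imwrite('pics/m5z.png',cv2.resize(im[140:340,220:420],None,fx=3,fy=3,interpolation=cv2.INTER_CUBIC))
E
```

```text
time: 23.55
tool_pos: [668.5, -179.8, 190.2]
tcp_rot: [-179.3, 0.5, -70.5]
ft_force: [-0.2, -0.2, -0.9]
finger_gap: 48.1
t 23.55 pos [ 668.5 -179.8  190.2] rot [-179.32    0.53  -70.47] sum 179.8 j4 0.84 F [-0.2 -0.2 -0.9] gap 48.1
tilt vec [ 0.0082  0.0126 -0.9999] units [0.31 0.37 2.  ]
23.55 [-19.74  22.56  71.85   0.84  85.39  50.67] [ 668.46409902 -179.75369866  190.23673948] [-179.31541674    0.52569668  -70.47104005]
```

View pics/m4z.png

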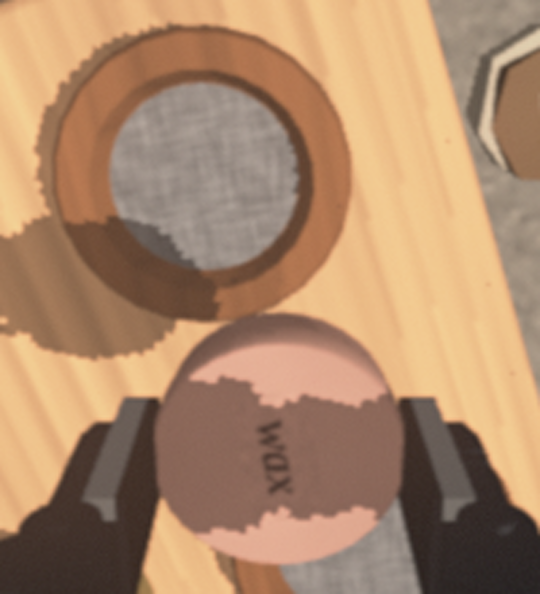

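View pics/m5z.png

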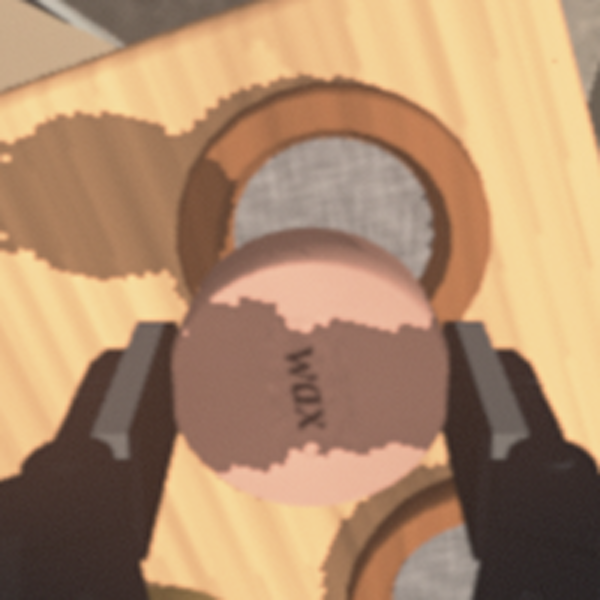

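```bash
python3 - <<'E'
from h import *
import pickle
def cr(p,x0,y0,f): return [(x0+(a+.5)/f-.5,y0+(b+.5)/f-.5) for a,b in p]
s,im=pickle.load(open('m4.pkl','rb'));T=wristT(s)
f=lambda p:cr(p,220,100,2.7)
print('med floor',circ(f([(108,175),(135,110),(200,82),(260,100),(298,170),(280,245),(210,270)]),109,28.5,T))
z=s['tool_pos'][2]+11.3
a=circ(f([(155,445),(404,445),(275,564),(200,530),(360,525),(280,343)]),z,25.5,T);print(a,a[0]-s['tool_pos'][:2])
s,im=pickle.load(open('m5.pkl','rb'));T=wristT(s)
f=lambda p:cr(p,220,140,3)
print('med floor',circ(f([(235,210),(330,137),(270,160),(395,165),(432,220)]),109,28.5,T))
print('med out',circ(f([(178,230),(490,230),(335,83),(250,105),(430,115),(470,295)]),115,43,T))
z=s['tool_pos'][2]+11.3
a=circ(f([(172,380),(448,380),(305,506),(220,470),(390,470),(310,260)]),z,25.5,T);print(a,a[0]-s['tool_pos'][:2])
E
```

```text
med floor (array([ 663. , -187.9]), array([ 0.5,  0.2,  0.2,  0.3, -0.6,  1.5, -0.4]), array([ 662.9, -187.9,   28.8]))
(array([ 636.8, -220.9]), array([-1.2, -0.7,  0.7, -1.5, -2. , -1.7]), array([ 636.4, -221.1,   24.3])) [0.11816212 0.26194054]
med floor (array([ 662. , -187.5]), array([-0.3,  0.8, -0.1, -0.9,  0.3]), array([ 662.2, -187.5,   28.3]))
med out (array([ 664.5, -187. ]), array([-0.3,  0.2, -0. ,  0.1, -0.2, -0.4]), array([ 664.7, -187. ,   42.8]))
(array([ 668.7, -179.3]), array([-1.3, -0.7,  0.6, -1.1, -2. , -1.6]), array([ 668.2, -179.5,   24.4])) [0.23590098 0.45369866]
```

```bash
python3 plan.py 663.5 -188 126; python3 -m pendant '[[[0.15,0.2,0.2,0],[0.15,0.17,0.4,0],[0,0,0.5,0],[0,0,0.5,0],[0,0,0.5,0],[0,0,0.4,0],[0,0,0.3,0],[0,0,0.1,0],[0,0,0.05,0],[0,0,0,0]]]' -1 50; python3 plan.py 663.5 -188 126; python3 look.py m6
```

```text
t 23.6 pos [ 668.5 -179.9  190.3] rot [-179.32    0.52  -70.48] sum 179.8 j4 0.84 F [-0.7 -0.2 -0.9] gap 48.1
tilt vec [ 0.0082  0.0125 -0.9999] units [0.33 0.41 3.21]
time: 24.43
tool_pos: [661.2, -188.6, 121.6]
tcp_rot: [-179.5, 0.7, -70.6]
ft_force: [0.1, -0.2, -0.7]
finger_gap: 48.3
t 24.43 pos [ 661.2 -188.6  121.6] rot [-179.52    0.68  -70.57] sum 180.07 j4 0.85 F [ 0.1 -0.2 -0.7] gap 48.3
tilt vec [ 0.004   0.014  -0.9999] units [ 0.01 -0.12 -0.22]
24.4333 [-20.63  24.74  76.36   0.85  78.98  49.78] [ 661.17812451 -188.58715856  121.60518803] [-179.51809723    0.68331704  -70.57498887]
```

View pics/m6.png

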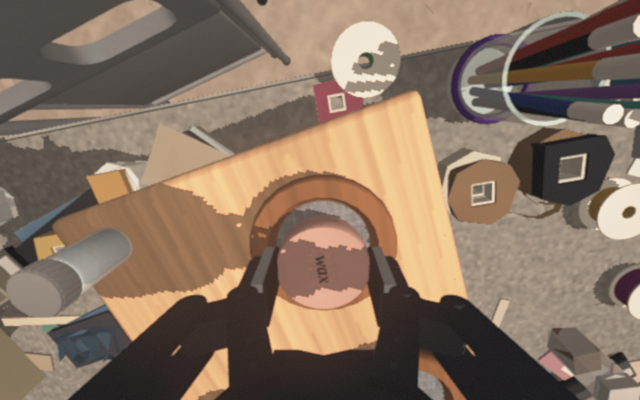

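```bash
python3 -m pendant '[[[0,-0.1,0,0],[0,0,0.05,0],[0,0,0.05,0],[0,0,0.05,0],[0,0,0.05,0],[0,0,0.05,0],[0,0,0.05,0],[0,0,0.03,0],[0,0,0.03,0],[0,0,0.03,0]]]' -1 50; python3 plan.py 663.5 -188 116; python3 look.py m7
```

```text
time: 25.32
tool_pos: [665.5, -188.3, 116.9]
tcp_rot: [-179.3, 0.5, -70.6]
ft_force: [-0.3, 0.1, -1.0]
finger_gap: 48.3
t 25.32 pos [ 665.5 -188.3  116.9] rot [-179.26    0.47  -70.55] sum 179.74 j4 0.85 F [-0.3  0.1 -1. ] gap 48.3
tilt vec [ 0.0094  0.012  -0.9999] units [-0.04  0.09  0.04]
25.3167 [-20.48  25.25  76.2    0.85  78.29  49.9 ] [ 665.48362238 -188.26162186  116.90760833] [-179.26253382    0.47179078  -70.55255708]
```

View pics/m7.png

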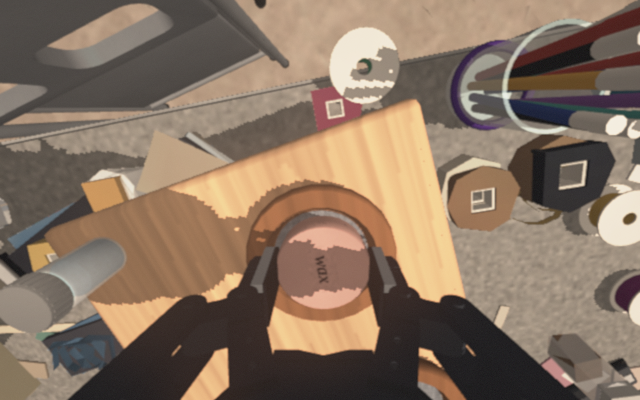

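```bash
python3 -m pendant '[[[-0.03,0.09,0.03,0],[0,0,0.04,0],[0,0,0.04,0],[0,0,0.04,0],[0,0,0.04,0],[0,0,0.04,0],[0,0,0.04,0],[0,0,0.02,0],[0,0,0.02,0],[0,0,0.02,0]]]' -1 50; python3 plan.py 663.5 -188 116
```

```text
time: 26.2
tool_pos: [664.0, -188.4, 115.7]
tcp_rot: [-179.1, 0.4, -70.5]
ft_force: [-3.6, 1.2, 5.9]
finger_gap: 48.0
t 26.2 pos [ 664.  -188.4  115.7] rot [-179.13    0.35  -70.54] sum 179.56 j4 0.85 F [-3.6  1.2  5.9] gap 48.0
tilt vec [ 0.0123  0.0108 -0.9999] units [-0.03  0.02 -0.01]
```

Contact (about 6 N) at exactly the floor-level height. Release and rise.

```bash
python3 -m pendant '[[[0,0,0,0],[0,0,0,0],[0,0,0,0],[0,0,0,0],[0,0,0,0],[0,0,-0.1,0],[0,0,-0.5,0],[0,0,-0.9,0],[0,0,-1,0],[0,0,-1,0]]]' 1 40; python3 plan.py 494 -190 200; python3 look.py n1
```

```text
time: 27.03
tool_pos: [659.3, -187.8, 180.3]
tcp_rot: [-179.7, 0.8, -70.6]
ft_force: [-0.4, 0.3, 1.1]
finger_gap: 85.7
t 27.03 pos [ 659.3 -187.8  180.3] rot [-179.69    0.82  -70.56] sum 180.29 j4 0.83 F [-0.4  0.3  1.1] gap 85.7
tilt vec [ 3.000e-04  1.530e-02 -9.999e-01] units [-2.66  7.82 -0.99]
27.0333 [-20.63  22.32  73.2    0.83  84.78  49.85] [ 659.29618815 -187.84913804  180.26874426] [-179.69105703    0.82336183  -70.55543706]
```

View pics/n1.png

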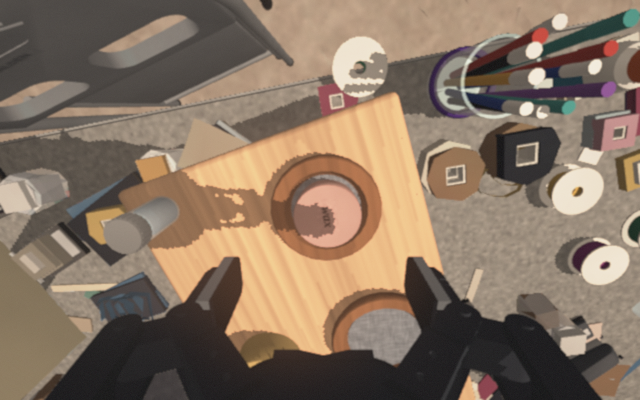

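```bash
python3 -m pendant '[[[0,0.3,-0.8,0],[-0.2,0.8,-0.5,0],[-0.3,1,0,0],[-0.35,1,0,0],[-0.35,1,0,0],[-0.35,1,0,0],[-0.35,1,0,0],[-0.35,0.9,0,0],[-0.2,0.4,0,0],[0,0.1,0,0]]]' 1 40; python3 -m pendant '[[[0,0,0,0],[0,0,0,0],[0,0,0,0],[0,0,0,0],[0,0,0,0],[0,0,0,0],[0,0,0,0],[0,0,0,0],[0,0,0,0],[0,0,0,0]]]' 1 40; python3 plan.py 494 -190 115; python3 look.py n2
python3 - <<'E'
from h import *
im=cv2.imread('pics/n2.png'); cv2.imwrite('pics/n2z.png',cv2.resize(im[120:320,220:480],None,fx=3,fy=3,interpolation=cv2.INTER_CUBIC))
E
```

```text
time: 27.92
tool_pos: [501.6, -194.4, 223.8]
tcp_rot: [-178.6, -0.2, -70.5]
ft_force: [-0.5, -0.1, -0.5]
finger_gap: 85.5
time: 28.75
tool_pos: [504.6, -194.7, 225.2]
tcp_rot: [-178.4, -0.3, -70.4]
ft_force: [-0.3, 1.3, -0.4]
finger_gap: 85.2
t 28.75 pos [ 504.6 -194.7  225.2] rot [-178.45   -0.3   -70.43] sum 178.72 j4 0.92 F [-0.3  1.3 -0.4] gap 85.2
tilt vec [ 0.0273  0.0041 -0.9996] units [-0.43  0.57  5.5 ]
28.75 [-27.16  -2.9   96.56   0.92  85.05  43.2 ] [ 504.60773497 -194.70657722  225.21633446] [-178.44883984   -0.30351106  -70.43003789]
```

View pics/n2z.png

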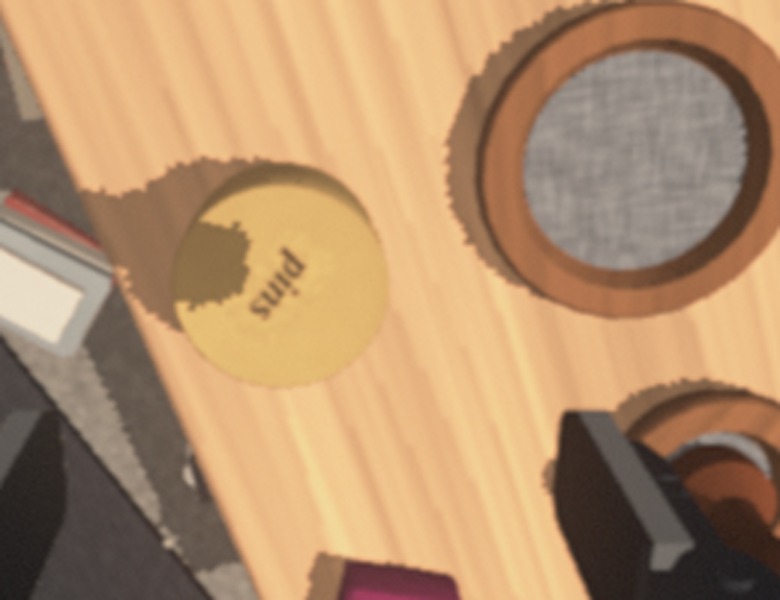

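```bash
python3 - <<'E'
from h import *
import pickle
def cr(p,x0,y0,f): return [(x0+(a+.5)/f-.5,y0+(b+.5)/f-.5) for a,b in p]
s,im=pickle.load(open('n2.pkl','rb'));T=wristT(s)
f=lambda p:cr(p,220,120,3)
print('gold',circ(f([(172,285),(388,280),(285,388),(278,180),(210,215),(355,205),(205,355),(360,355)]),136,32,T))
print('large floor',circ(f([(523,160),(560,85),(640,48),(715,80),(748,150),(720,230),(630,270),(555,235)]),109,35,T))
E
```

```text
gold (array([ 494.7, -190.2]), array([ 0.3, -1.1,  0.2,  0.5, -1.8,  0.6, -0.4, -0.6]), array([ 494.7, -190.1,   31.7]))
large floor (array([ 560.9, -283.4]), array([ 0.5,  0.6,  0.5, -1.7, -0.4,  1.4,  0.1, -2. ]), array([ 561. , -283.4,   34.9]))
```

```bash
python3 -m pendant '[[[-0.2,0.3,0.4,0],[-0.2,0.25,0.6,0],[0,0,0.7,0],[0,0,0.7,0],[0,0,0.7,0],[0,0,0.6,0],[0,0,0.4,0],[0,0,0.2,0],[0,0,0.1,0],[0,0,0,0]]]' 1 40;  python3 plan.py 494.5 -190 112
```

```text
time: 29.63
tool_pos: [494.6, -191.0, 134.6]
tcp_rot: [-178.3, -0.5, -70.4]
ft_force: [-1.0, 0.6, -0.3]
finger_gap: 85.5
t 29.63 pos [ 494.6 -191.   134.6] rot [-178.3    -0.46  -70.44] sum 178.5 j4 0.95 F [-1.   0.6 -0.3] gap 85.5
tilt vec [ 0.0306  0.0023 -0.9995] units [-0.06  0.02  1.13]
```

```bash
python3 -m pendant '[[[-0.03,0,0.2,0],[-0.03,0,0.3,0],[0,0,0.3,0],[0,0,0.2,0],[0,0,0.1,0],[0,0,0,0],[0,0,0,0],[0,0,0,0],[0,0,0,0],[0,0,0,0]]]' 1 40;  python3 plan.py 494.5 -190 112; python3 look.py n3
```

```text
time: 30.47
tool_pos: [496.7, -190.6, 113.0]
tcp_rot: [-178.1, -0.6, -70.4]
ft_force: [-0.7, 0.1, 0.6]
finger_gap: 85.3
t 30.47 pos [ 496.7 -190.6  113. ] rot [-178.14   -0.64  -70.44] sum 178.26 j4 0.96 F [-0.7  0.1  0.6] gap 85.3
tilt vec [ 3.440e-02  4.000e-04 -9.994e-01] units [-0.06  0.09  0.05]
30.4667 [-27.15   0.3  105.45   0.96  72.5   43.01] [ 496.67218523 -190.58020141  113.02687231] [-178.13758484   -0.6383385   -70.44303264]
```

View pics/n3.png

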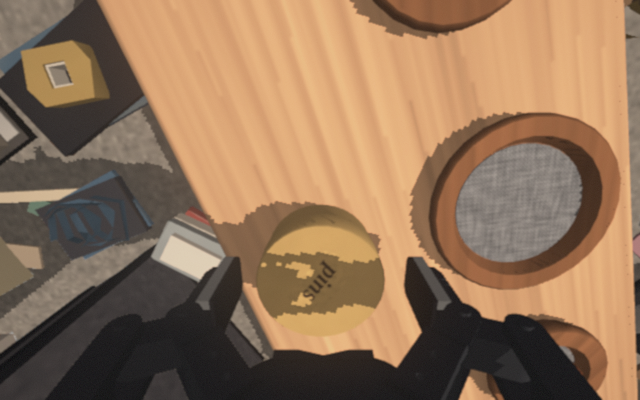

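```bash
python3 -m pendant '[[[-0.03,0.09,0.02,0],[0,0,0.02,0],[0,0,0.02,0],[0,0,0.02,0],[0,0,0.02,0],[0,0,0.02,0],[0,0,0,0],[0,0,0,0],[0,0,0,0],[0,0,0,0]]]' -1 40;  python3 plan.py 494.5 -190 112
```

```text
time: 31.35
tool_pos: [495.4, -191.0, 113.0]
tcp_rot: [-178.0, -0.7, -70.4]
ft_force: [-1.1, 0.5, 3.1]
finger_gap: 62.1
t 31.35 pos [ 495.4 -191.   113. ] rot [-178.03   -0.73  -70.44] sum 178.12 j4 0.98 F [-1.1  0.5  3.1] gap 62.1
tilt vec [ 3.660e-02 -5.000e-04 -9.993e-01] units [-0.06  0.03  0.05]
```

```bash
python3 -m pendant '[[[0,0,-0.2,0],[0,0,-0.6,0],[0,0,-0.9,0],[0,0,-0.9,0],[0.3,-0.1,-0.4,0],[0.9,-0.3,0,0],[1,-0.3,0,0],[1,-0.3,0,0],[1,-0.3,0,0],[0.8,-0.2,0,0]]]' -1 40;  python3 plan.py 561 -283 160; python3 look.py p1
```

```text
time: 32.18
tool_pos: [557.4, -277.6, 182.2]
tcp_rot: [-178.0, -0.8, -70.3]
ft_force: [-0.0, 0.2, -1.3]
finger_gap: 62.0
t 32.18 pos [ 557.4 -277.6  182.2] rot [-177.95   -0.85  -70.27] sum 178.07 j4 1.09 F [-0.   0.2 -1.3] gap 62.0
tilt vec [ 0.0386 -0.0018 -0.9993] units [ 0.3  -0.04  1.12]
32.1833 [-31.82  10.51  87.09   1.09  80.46  38.27] [ 557.43545886 -277.62041686  182.19231884] [-177.95475479   -0.84578649  -70.26842262]
```

View pics/p1.png

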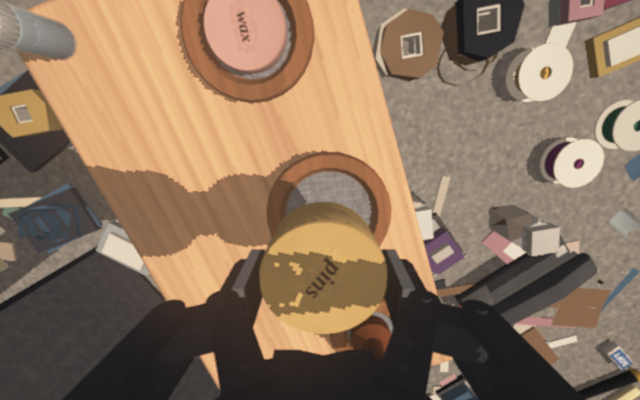

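```bash
python3 - <<'E'
from h import *
import pickle
s,im=pickle.load(open('p1.pkl','rb'));T=wristT(s)
a=circ([(260,270),(386.5,272),(323,334),(283,318),(365,316)],s['tool_pos'][2]+23,32,T);print(a,a[0]-s['tool_pos'][:2])
print(circ([(267,205),(330,152),(285,172),(375,175),(390,205)],115,49.5,T))
E
python3 -m pendant '[[[0.15,-0.02,0,0],[0.15,-0.02,0.2,0],[0,0,0.3,0],[0,0,0.4,0],[0,0,0.4,0],[0,0,0.2,0],[0,0,0.2,0],[0,0,0.1,0],[0,0,0.05,0],[0,0,0,0]]]' -1 40;  python3 plan.py 561 -283 130
```

```text
(array([ 558.1, -277.1]), array([-0.8, -0.7,  1.3, -1. , -1. ]), array([ 557.3, -277.4,   31.2])) [0.66454114 0.52041686]
(array([ 559.8, -282.4]), array([-0.3,  1.3, -0.7, -1. , -0.1]), array([ 560.7, -282.1,   48.8]))
time: 33.07
tool_pos: [561.5, -284.7, 139.6]
tcp_rot: [-178.1, -0.8, -70.3]
ft_force: [0.6, -0.1, -1.6]
finger_gap: 62.3
t 33.07 pos [ 561.5 -284.7  139.6] rot [-178.06   -0.77  -70.31] sum 178.2 j4 1.08 F [ 0.6 -0.1 -1.6] gap 62.3
tilt vec [ 0.0364 -0.0012 -0.9993] units [-0.09  0.01  0.48]
```

```bash
python3 -m pendant '[[[-0.05,0.03,0.05,0],[-0.05,0.02,0.1,0],[0,0,0.1,0],[0,0,0.1,0],[0,0,0.1,0],[0,0,0.1,0],[0,0,0,0],[0,0,0,0],[0,0,0,0],[0,0,0,0]]]' -1 40;  python3 plan.py 560.3 -283.3 120; python3 look.py p2
```

```text
time: 33.9
tool_pos: [561.0, -283.4, 129.0]
tcp_rot: [-178.0, -0.9, -70.3]
ft_force: [0.4, -0.1, -1.3]
finger_gap: 62.3
t 33.9 pos [ 561.  -283.4  129. ] rot [-177.97   -0.88  -70.3 ] sum 178.05 j4 1.09 F [ 0.4 -0.1 -1.3] gap 62.3
tilt vec [ 0.0386 -0.0025 -0.9993] units [-0.02  0.05  0.45]
33.9 [-32.09  13.73  89.13   1.09  75.2   37.94] [ 560.97433888 -283.39378954  128.95686962] [-177.96907555   -0.88215869  -70.30225847]
```

View pics/p2.png

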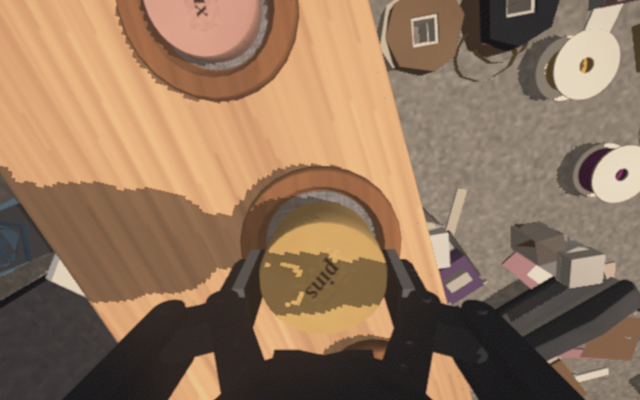

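Centred above the recess; bottom is ~2 mm above the rim. Lowering slowly.

```bash
python3 -m pendant '[[[0,0.03,0.06,0],[0,0,0.06,0],[0,0,0.06,0],[0,0,0.06,0],[0,0,0.06,0],[0,0,0.05,0],[0,0,0.05,0],[0,0,0.03,0],[0,0,0.03,0],[0,0,0,0]]]' -1 40;  python3 plan.py 560.3 -283.3 120
```

```text
time: 34.78
tool_pos: [561.1, -283.8, 120.3]
tcp_rot: [-177.9, -0.9, -70.3]
ft_force: [-0.1, 0.4, -0.5]
finger_gap: 62.2
t 34.78 pos [ 561.1 -283.8  120.3] rot [-177.93   -0.92  -70.3 ] sum 178.0 j4 1.09 F [-0.1  0.4 -0.5] gap 62.2
tilt vec [ 0.0394 -0.003  -0.9992] units [-0.04  0.03  0.01]
```

```bash
python3 -m pendant '[[[-0.02,0.02,0.04,0],[0,0,0.03,0],[0,0,0.03,0],[0,0,0.03,0],[0,0,0.03,0],[0,0,0.03,0],[0,0,0.02,0],[0,0,0.02,0],[0,0,0.02,0],[0,0,0.02,0]]]' -1 40;  python3 plan.py 560.3 -283.3 120
```

```text
time: 35.62
tool_pos: [561.2, -283.8, 120.2]
tcp_rot: [-177.9, -1.0, -70.3]
ft_force: [-2.8, 1.0, 5.9]
finger_gap: 62.2
t 35.62 pos [ 561.2 -283.8  120.2] rot [-177.85   -1.03  -70.27] sum 177.87 j4 1.1 F [-2.8  1.   5.9] gap 62.2
tilt vec [ 0.0414 -0.0042 -0.9991] units [-0.04  0.03  0.01]
```

Floor contact. Release.

```bash
python3 -m pendant '[[[0,0,0,0],[0,0,0,0],[0,0,0,0],[0,0,0,0],[0,0,0,0],[0,0,-0.1,0],[0,0,-0.5,0],[0,0,-0.9,0],[0,0,-1,0],[0,0,-1,0]]]' 1 40; python3 -m pendant '[[[0,0,-0.5,0],[0,0,-1,0],[0,0,-1,0],[0,0,-1,0],[0,-0.4,-0.5,0],[0,-1,0,0],[0,-1,0,0],[0,-0.8,0,0],[0,-0.3,0,0],[0,0,0,0]]]' 1 40; python3 look.py q1
python3 - <<'E'
from h import *
im=cv2.imread('pics/q1.png'); 
for n in ('scene','side'):
    cv2.imwrite(f'pics/q_{n}.png',snapshot(n)[:,:,::-1])
a=cv2.imread("pics/q_scene.png")[130:260,200:430]; cv2.imwrite("pics/q_scene_z.png",cv2.resize(a,None,fx=3.4,fy=3.4,interpolation=cv2.INTER_CUBIC))
a=cv2.imread("pics/q_side.png")[140:340,180:440]; cv2.imwrite("pics/q_side_z.png",cv2.resize(a,None,fx=3,fy=3,interpolation=cv2.INTER_CUBIC))
E
```

```text
time: 36.45
tool_pos: [554.7, -281.4, 185.6]
tcp_rot: [-178.3, -0.5, -70.3]
ft_force: [-0.4, -0.1, -0.0]
finger_gap: 85.4
time: 37.28
tool_pos: [622.0, -259.3, 286.2]
tcp_rot: [-177.7, -1.2, -70.4]
ft_force: [0.2, -0.5, -0.2]
finger_gap: 85.7
37.2833 [-27.45  15.65  70.36   0.85  91.54  42.96] [ 621.99904425 -259.30364343  286.16106625] [-177.70454665   -1.21363386  -70.39430721]
```

View pics/q1.png

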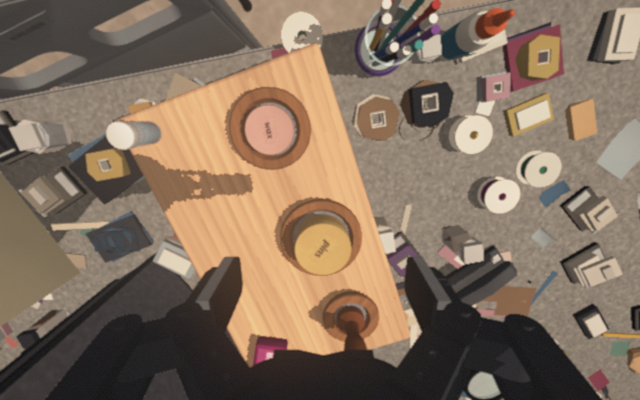

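View pics/q_scene_z.png

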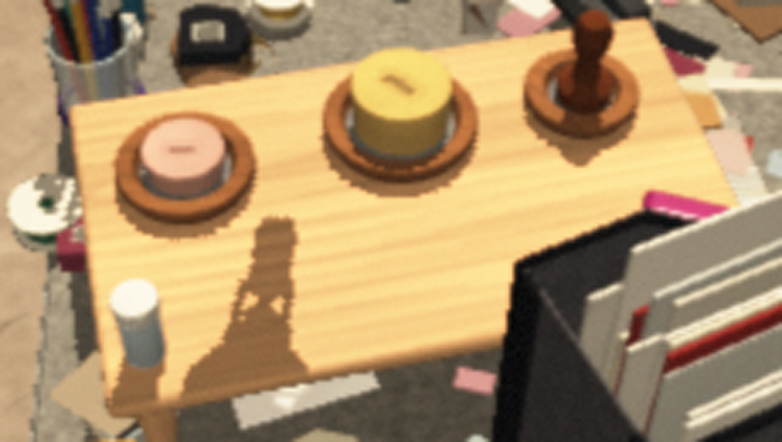

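View pics/q_side_z.png

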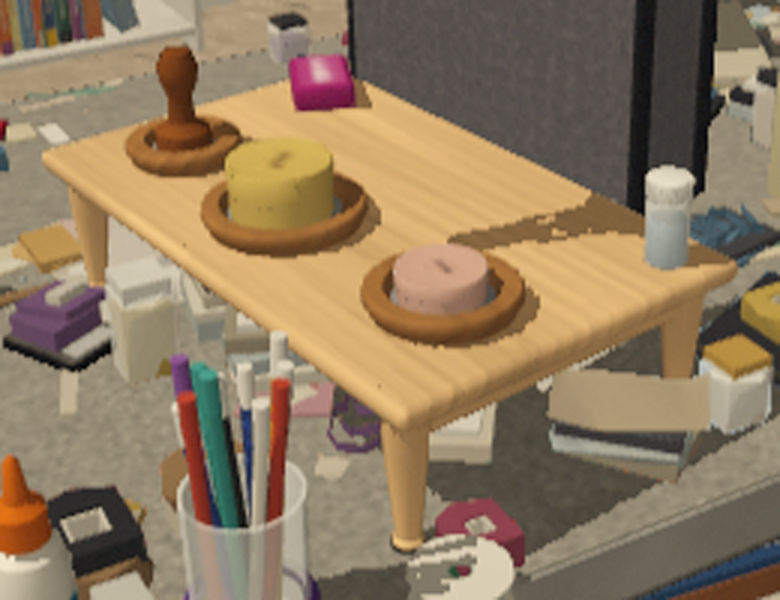

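```bash
python3 - <<'E'
from h import *
im=cv2.imread('pics/q1.png'); cv2.imwrite('pics/q1z.png',cv2.resize(im[75:285,220:370],None,fx=2.8,fy=2.8,interpolation=cv2.INTER_CUBIC)); cv2.imwrite('pics/q1y.png',cv2.resize(im[275:365,300:400],None,fx=5,fy=5,interpolation=cv2.INTER_CUBIC))
E
```

```text
(no output)
```

View pics/q1z.png

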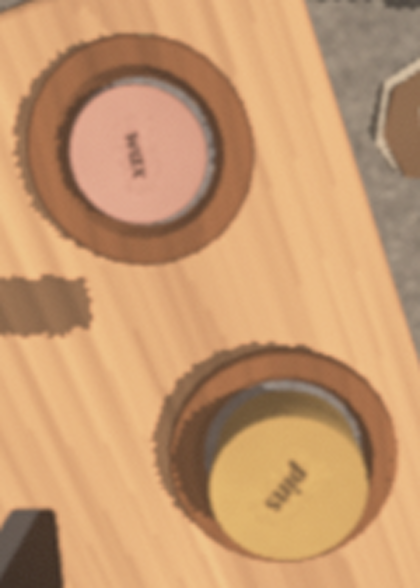

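View pics/q1y.png

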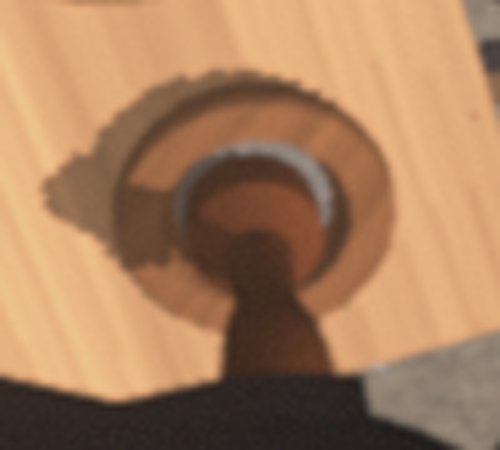

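```bash
python3 - <<'E'
from h import *
import pickle
def cr(p,x0,y0,f): return [(x0+(a+.5)/f-.5,y0+(b+.5)/f-.5) for a,b in p]
s,im=pickle.load(open('q1.pkl','rb'));T=wristT(s)
f=lambda p:cr(p,220,75,2.8);g=lambda p:cr(p,300,275,5)
print('rose',circ(f([(68,150),(207,155),(138,224),(138,84),(90,105),(185,105),(90,205),(187,205)]),127,25.5,T))
print('med out',circ(f([(27,145),(255,145),(130,34),(150,265),(220,70),(50,215),(225,225)]),115,43.5,T))
print('gold',circ(f([(208,485),(370,485),(290,562),(235,540),(345,540)]),143,32,T))
print('large out',circ(f([(170,455),(395,450),(285,348),(365,385),(200,385),(385,505)]),115,49.5,T))
print('foot',circ(g([(187,215),(328,215),(255,155),(205,175),(305,175)]),121,18,T))
print('small out',circ(g([(115,215),(395,205),(250,82),(345,115),(150,130),(375,270)]),115,37.5,T))
E
```

```text
rose (array([ 663.3, -188.5]), array([ 0.2,  0.1, -0.5,  0. , -1. ,  0.2,  0.5, -0.5]), array([ 663.3, -188.5,   25.4]))
med out (array([ 663.7, -187.5]), array([-0.3,  0.7, -0.7,  0.1,  0. ,  0.1, -1.3]), array([ 663.6, -187.5,   43.3]))
gold (array([ 560.9, -284.4]), array([ 0.5,  0.1,  0.5, -0.6, -0. ]), array([ 561.1, -284.3,   32.2]))
large out (array([ 560.2, -282.2]), array([-0.8, -0.9,  1.2, -0.8, -0.4,  0.4]), array([ 560.7, -282.2,   49.1]))
foot (array([ 470.9, -355.2]), array([-0. ,  0.8,  0.3,  0.4, -0.8]), array([ 470.6, -355.3,   18.3]))
small out (array([ 468.3, -356.8]), array([-0.3, -0.4,  1.4, -1.1, -0. ,  1. ]), array([ 468.2, -356.8,   37.6]))
```

```bash
python3 -m pendant '[[[0.1,0.4,0,0],[0.3,0.8,0,0],[0.3,1,0,0],[0.3,1,0,0],[0.3,1,0,0],[0.3,1,0,0],[0.2,0.5,0,0],[0.1,0.1,0,0],[0,0,0,0],[0,0,0,0]]]' 1 40; python3 look.py r1
python3 - <<'E'
from h import *
im=cv2.imread('pics/r1.png'); cv2.imwrite('pics/r1z.png',cv2.resize(im[130:330,220:440],None,fx=3,fy=3,interpolation=cv2.INTER_CUBIC)); im=cv2.imread('pics/k6.png'); cv2.imwrite('pics/k6z.png',cv2.resize(im[150:250,275:380],None,fx=5.5,fy=5.5,interpolation=cv2.INTER_CUBIC))
E
```

```text
time: 38.27
tool_pos: [510.1, -341.2, 280.2]
tcp_rot: [-178.0, -1.1, -70.8]
ft_force: [0.4, 0.2, 0.0]
finger_gap: 85.5
38.2667 [-39.25   6.69  81.07   1.16  90.26  31.55] [ 510.13720224 -341.22492026  280.19054121] [-177.98406934   -1.07361231  -70.79544482]
```

View pics/r1z.png

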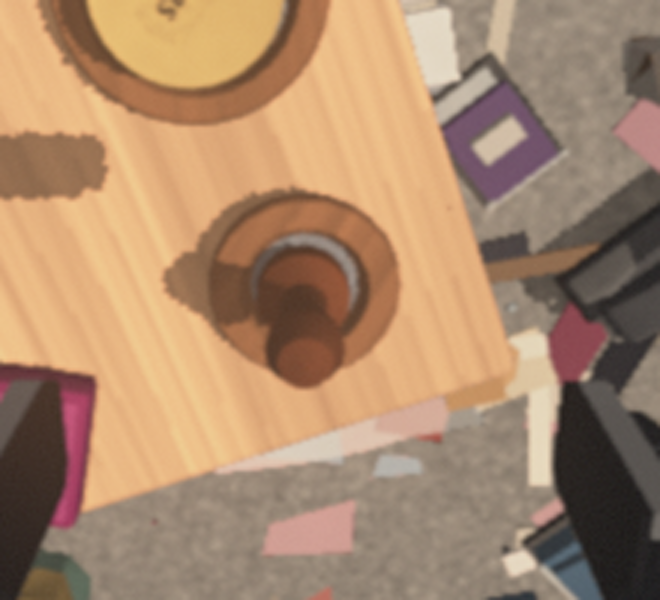

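View pics/k6z.png

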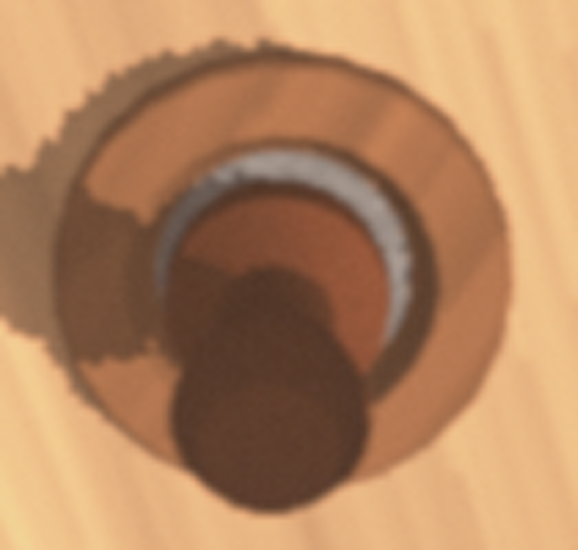

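```bash
python3 - <<'E'
from h import *
import pickle
def cr(p,x0,y0,f): return [(x0+(a+.5)/f-.5,y0+(b+.5)/f-.5) for a,b in p]
s,im=pickle.load(open('k6.pkl','rb'));T=wristT(s)
g=lambda p:cr(p,275,150,5.5)
print('foot',circ(g([(165,300),(388,295),(280,185),(200,220),(360,225)]),121,18,T))
print('knob',circ(g([(172,415),(370,415),(270,512),(205,490),(335,490)]),165,13.5,T))
print('floor',circ(g([(157,265),(270,148),(345,165),(405,240),(410,290),(215,165)]),109,21.5,T))
print('small out',circ(g([(55,270),(511,270),(280,55),(430,100),(120,125),(480,400)]),115,37.5,T))
s,im=pickle.load(open('r1.pkl','rb'));T=wristT(s)
g=lambda p:cr(p,220,130,3)
print('foot',circ(g([(258,290),(350,290),(305,247),(275,260),(338,262)]),121,18,T))
print('knob',circ(g([(267,345),(344,345),(305,386),(280,378),(332,377)]),165,13.5,T))
print('floor',circ(g([(250,285),(300,232),(335,243),(358,275),(360,295)]),109,21.5,T))
print('small out',circ(g([(208,285),(400,285),(300,195),(365,220),(235,225),(380,340)]),115,37.5,T))
E
```

```text
foot (array([ 465.6, -357. ]), array([-0.2, -0.3,  0.5, -0.5, -0.2]), array([ 466. , -356.8,   17.7]))
knob (array([ 463.8, -357.6]), array([-0.4, -0.2,  0. ,  0.1, -0.1]), array([ 463.5, -357.7,   13.2]))
floor (array([ 465.7, -357.7]), array([-0.6,  0.1, -0.2, -0.4, -0.1,  0.2]), array([ 466.2, -357.6,   21.1]))
small out (array([ 466.1, -358.2]), array([ 0.1, -0.9,  0.2,  0.5, -0.3,  0.6]), array([ 466.1, -358.2,   37.5]))
foot (array([ 466.5, -357.2]), array([-0.2, -0.5,  0.6, -0.6, -0.1]), array([ 467.1, -357.1,   17.6]))
knob (array([ 463.9, -358. ]), array([-0.5, -0.5, -0.1, -0. , -0. ]), array([ 463.5, -358.1,   13.1]))
floor (array([ 465.3, -358.1]), array([ 0.4,  0.6, -0.5, -0.2,  0.9]), array([ 464.8, -358.1,   22. ]))
small out (array([ 465.5, -357.4]), array([-0.2,  0.2,  0.8, -0.8, -0.3, -0. ]), array([ 465.6, -357.4,   37.4]))
```

```bash
python3 -m pendant '[[[0,0.4,0,0],[0,0.8,0,0],[0,1,0,0],[0,1,0,0],[0,1,0,0],[0,1,0,0],[0,0.8,0.4,0],[0,0.3,0.8,0],[0,0,0.6,0],[0,0,0,0]]]' 1 40; python3 look.py r2
python3 - <<'E'
from h import *
im=cv2.imread('pics/r2.png'); cv2.imwrite('pics/r2z.png',cv2.resize(im[30:180,240:400],None,fx=4,fy=4,interpolation=cv2.INTER_CUBIC))
E
```

```text
time: 39.15
tool_pos: [392.8, -380.4, 238.4]
tcp_rot: [-177.9, -1.2, -70.0]
ft_force: [0.2, 0.5, -0.4]
finger_gap: 85.5
39.15 [-50.53  -2.87  95.18   1.61  85.91  19.35] [ 392.83531119 -380.40416358  238.44979315] [-177.88979178   -1.15349904  -69.98895463]
```

View pics/r2z.png

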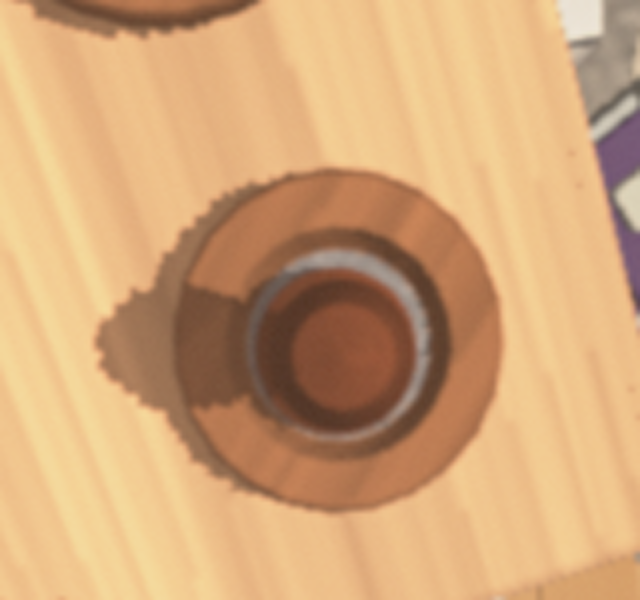

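```bash
python3 - <<'E'
from h import *
import pickle
def cr(p,x0,y0,f): return [(x0+(a+.5)/f-.5,y0+(b+.5)/f-.5) for a,b in p]
s,im=pickle.load(open('r2.pkl','rb'));T=wristT(s)
g=lambda p:cr(p,240,30,4)
print('foot',circ(g([(258,345),(415,345),(338,270),(338,432),(280,290),(395,290),(285,410),(395,405)]),121,18,T))
print('knob',circ(g([(291,355),(413,355),(352,300),(352,415)]),166,13.5,T))
print('floor',circ(g([(248,345),(428,345),(338,250),(338,440),(405,280),(275,410)]),109,21.5,T))
E
```

```text
foot (array([ 465. , -357.4]), array([-0.4, -0.6, -1.1, -0.4, -0.1,  0. , -0.7, -0.5]), array([ 465.1, -357.4,   17.5]))
knob (array([ 464.7, -359.4]), array([-2.2, -2.2, -3.1, -3.4]), array([ 464.9, -359.3,   10.7]))
floor (array([ 466. , -357.8]), array([-0.5, -0.8, -0.5, -0.3, -0.5, -0.8]), array([ 466.1, -357.8,   21. ]))
```

```bash
python3 -c "
from bench import *
print(hand_in())"
```

```text
the job is handed in; nothing more can be done
None
```

The two tins and the stamp are each in their own dish. I parked the gold tin on the bare front of the riser, moved the stamp to the small dish, moved the rose tin to the medium dish, and then put the gold tin in the large dish. The job was handed in at about 39 s of the 90 s allowed, with the gripper open and clear.

- **Seating:** Each piece touched down with about 6 N, at the height expected for the recess floor.
- **Centring (last pictures):** The rose tin was about 1 mm and the gold tin about 2 mm from their dish centres, and their tops fit the seated heights. From above, the stamp's foot was about 1 mm off centre with the recess floor showing all round it.
- **Bystanders:** The vial and ink pad look unmoved in the scene and side pictures. I did not measure their positions.

**What disagreed:**
- **Stamp position:** One oblique view put the foot about 3 mm off centre, and two others showed the knob leaning about 2 mm. The overhead view did not confirm the off-centre foot. It put the knob about 2 mm from the foot in a different direction, on a poor fit, so I took the stamp as upright.
- **Parking the gold tin:** I lowered it too far and the wrist force reached about 41 N before I backed off. The load came through the held tin, and the wrist limit is 120 N.
- **Tool tilt:** The tool drifted up to about 2° from vertical during the moves, which I had no means to correct.

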